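# Load the plaster mould and screw the press down three turns

### The job

Set the long plaster mould flat in the press's tray, lengthways, and push the tray fully home under the press pad. Then turn the crank clockwise (seen from above) until its arm lies over the index tongue on the side of the press head, and from there exactly three more full turns clockwise, so that the arm ends over the tongue again; do not run past that, since too much pressure cracks the plaster. Let go of everything, and leave the other things on the table where they are.

Things in the scene. Friction and masses are not known exactly. Their poses are not given: they have to be found in the camera images.
- mould_center (a point): Centre of the long plaster mould: a loose off-white block 56 mm (its x) by 120 mm (its y) by 60 mm high with a thin grey seam half-way up, about 0.45 kg, lying on the table. Origin at its centre, 30 mm above its underside; z up.
- press: Green-painted bench screw press, fixed. Origin on the table straight below the spindle; z up, y along the tray's slide (the tray comes out to +y), the column stands at +x. Base 16 mm high, from -85 to +225 mm along y. Head 96 mm wide (y), from -50 to +120 mm in x, its underside 140 mm and its top 175 mm above the table.
- pad_face (a point): Centre of the underside of the press pad, a round rubber pad 68 mm across, sprung, below the head on the spindle axis; about 97 mm above the table at the start. It sinks 5 mm for each turn of the crank and lightly touches the loaded mould at the end of the third turn.
- tongue (a point): Index tongue: a flat steel strip 20 mm wide with a pointed end on the press head's -y side, level with the head's top (175 mm above the table), reaching 88 mm from the spindle. The point given is on its top, 65 mm from the spindle axis.
- tray_floor (a point): Centre of the inner floor of the aluminium tray, 22 mm above the table; same axes as the press. Inside it is 84 mm (x) by 152 mm (y), with a low rim 11 mm above the floor. The tray runs on the press's base; fully home this point is below the spindle.
- tray_handle (a point): Point on the tray's handle, an upright plate at the tray's outer (+y) end, 50 mm wide (x), 8 mm thick (y), its middle 130 mm from the tray's centre. This point is 18 mm below the plate's top edge and 54 mm above the table. 46 mm of free room lie between the plate and the tray's end wall.
- tray (a joint): Slide of the tray in m: 0 = fully out (towards the press's +y), 0.140 = fully home at its stop under the pad. Moves towards the press's -y with about 2 N of friction and stays where left.
- crank (a joint): Angle of the crank about the vertical spindle in rad, growing clockwise seen from above. 0 = the arm lies over the index tongue (pointing to the press's -y) for the first time; it starts 0.6 to 1.9 rad short of that (negative). It counts on over whole turns (three turns past the tongue = 18.85). Turns freely with about 0.06 N m of friction and stays where left.
- crank_axis (a point): Point on the spindle axis at the height of the steel crank arm, 192 mm above the table; the arm is 10 mm thick with its top 197 mm above the table, and it turns with the crank.
- crank_knob (a point): Centre of the crank's upright wooden knob, a cylinder 24 mm across and 53 mm high, standing on the arm's end 55 mm from the spindle axis; it spins freely on its own pin, so a hand holding it need not turn. Centre 226 mm above the table; top 252 mm.
- round_center (a point): Centre of a round plaster mould (88 mm across, 44 mm high), loose on the table, 21 mm above its underside; a bystander, not to be moved.
- jar_center (a point): Centre of a brown glass jar (64 mm across, 85 mm high), loose on the table; a bystander, not to be moved.
- bowl_center (a point): A terracotta bowl (110 mm across, 55 mm high), loose on the table; point on its axis 25 mm up; a bystander, not to be moved.

How it is judged:
By the outcome, as a careful person would: the job done as asked, in the order asked, and still so for the second after the job is handed in, with the robot touching nothing.
It also fails if it takes over 72 s, if anything falls off the work surface, if the arm or the gripper's body presses on something with over 40 N, if the wrist force passes 120 N, or if a joint passes its speed limit or range.

### The arm

A 6-joint arm with a two-finger parallel gripper is mounted at the origin on the work surface. World frame = base frame: x ahead of the robot, y to its left, z up, the work surface at z = 0. Lengths are in m, angles in rad, forces in N, time in s.
With the tool pointing down it reaches from about 0.3 to 0.875 m from the base axis. Payload 6.4 kg.
Tool frame: the origin (TCP) lies on the centre line of the jaws, within the pads' length; the fingertips stand 25 mm ahead of it and the grasp point (between the pads) lies 6 mm ahead of it (ctrl.tips_ahead is the z of the fingertips in the tool frame, in m); z points along the fingers, x is the direction in which the jaws open and shut, and the axes are right-handed (so a half turn about z gives the same grasp; the last joint's range is limited). The gripper opens to 85 mm and grips with 20 to 120 N. Pads are 22 mm wide; open, the fingers measure 114 mm over their backs; the gripper's body (76 mm by 85 mm) begins 54 mm behind the grasp point. The pads swing forward as they close: fully open they stand 13 mm farther back than shut.
Start: joints at [1.104, 0.181, 1.607, -0, 1.354, -0.206], TCP at [0.148, 0.556, 0.22] pointing down, gripper open.
Joint ranges: [-2.99, 2.99], [-0.89, 2.07], [0.3, 2.58], [-1.14, 4.28], [0, 2.63], [-3.12, 3.12]. Speed limits (rad/s): [2.57, 2.57, 3.01, 3.14, 3.14, 3.14].

### API

Orientations are given as a unit quaternion [w, x, y, z].
In Python, from bench import ctrl gives the robot as it stands.
- The arm moves only by the shell command python3 -m pendant 'ROWS'. ROWS is JSON, a list that holds one entry, the list of rows, each a list of 7 numbers: the shift along the tool's x, y, z in m, then the turn, a rotation vector about the tool's x, y, z in rad, then the closure, from -1 (fully open) to 1 (shut). A call has 1 to 10 rows; each row shifts and turns the commanded pose from where the row before left it, along the tool's axes as they then stand; what a row does not reach is not made up. A row lasts 1/10 s, in which the tool goes at most 50 mm and 8.59 degrees, less where a joint would pass 70% of its speed; a pose out of reach is approached as far as the arm can. A call with a gripper value outside its range is refused whole. The fingers move at their own pace and stop on an object; the grip force is fixed at half the most. Time passes only in rows, so rows that do not move let the fingers close. It gives the time, the measured TCP pose, the force and the opening at its end, in the units of the state.
- ctrl.get_obs(): the state, without advancing time (a new reading comes with each control period).
- ctrl.camera(name): name is "side" or "top"; returns (picture, depth): 420x560x3 uint8, red, green, blue; 420x560 float32, m along the optical axis (not along the pixel's ray), 0 where there is no reading.
- ctrl.calibration(name): a dict with "fov_y" (degrees; the focal length in pixels is half the picture's height over the tangent of half this angle, whatever the lens; pixels are square), "cx", "cy" (the principal point, pixels), "camera_from_world" (4x4, takes a point from world to camera coordinates). Camera axes: x right, y down, z forward; pixel columns grow to the right and rows downward; lengths in m; the calibration is good to about 2 mm. A picture is of the moment at which its call begins. calibration takes no time and is no camera call.
- ctrl.hand_in(): hands the job in, once; it reports no verdict.
The state is a dict: "time_s": time; "q": joint angles; "dq": joint speeds; "joint_efforts": joint torques, N m; "eef_pos": TCP position; "eef_rot": TCP orientation; "wrist_force": force on the tool from outside, world axes, zero at the start; "torque": the same for the moment, N m; "opening": opening from 0.0 (shut) to 1.0 (fully open).
Only numpy, scipy, OpenCV 4.12 (cv2) and the standard library are available. Lean on these libraries where they do the work, as an engineer would, in place of code of your own. Each camera call takes 0.05 s, during which the arm holds its last target.

## Working session

There is one attempt and no reset: what is moved stays moved. The work goes in short steps, Python scripts to look and compute and a shell command to move; the robot and the scene stay as the last step left them, time stands still between calls to the robot, and variables do not carry over. Pictures are saved under pics/ and viewed, and the job is handed in when it is done.

```bash
ls; mkdir -p pics; python3 - <<'E'
from bench import ctrl
import cv2,numpy as np
for n in("side","top"):
    p,d=ctrl.camera(n); cv2.imwrite(f"pics/{n}0.png",p[:,:,::-1]); np.savez(f"pics/{n}0.npz",p=p,d=d)
    c=ctrl.calibration(n);print(n,c)
print(ctrl.get_obs(),ctrl.tips_ahead)
E
```

```text
pics
side {'fov_y': 54.16899696031801, 'cx': 276.9790218482955, 'cy': 212.97098007633224, 'camera_from_world': array([[ 0.87833183, -0.47781616, -0.01499702, -0.46741734],
       [-0.32770261, -0.57895649, -0.74660591,  0.26370263],
       [ 0.34805775,  0.66068229, -0.66509752,  0.93674155],
       [ 0.        ,  0.        ,  0.        ,  1.        ]])}
top {'fov_y': 56.2700950559423, 'cx': 281.39285443947244, 'cy': 205.90706242281064, 'camera_from_world': array([[-0.01482651, -0.99954661,  0.02620577, -0.0438658 ],
       [-0.98947625,  0.01089433, -0.14428467,  0.51094682],
       [ 0.14393376, -0.02806923, -0.98918916,  0.96878971],
       [ 0.        ,  0.        ,  0.        ,  1.        ]])}
{'time_s': 0.1, 'q': array([ 1.10368094e+00,  1.81489941e-01,  1.60787353e+00, -1.85947174e-05,
        1.35381153e+00, -2.06265507e-01]), 'dq': array([-0.00088672, -0.00054273, -0.00040296, -0.00090297, -0.00246701,
        0.00141068]), 'joint_efforts': array([ 7.38192957e-04, -4.45875549e+01, -3.52241528e+01, -3.22050619e-04,
        4.13903399e-03,  1.55370816e-05]), 'eef_pos': array([0.14803224, 0.55509821, 0.21967788]), 'eef_rot': array([ 3.51392040e-04,  7.93062768e-01,  6.09139410e-01, -7.08917353e-04]), 'wrist_force': array([-0.22616612,  0.1084783 , -0.49411486]), 'torque': array([ 0.01492661, -0.06602234, -0.05357709]), 'opening': 0.9986787601749892} 0.025
```

View pics/side0.png

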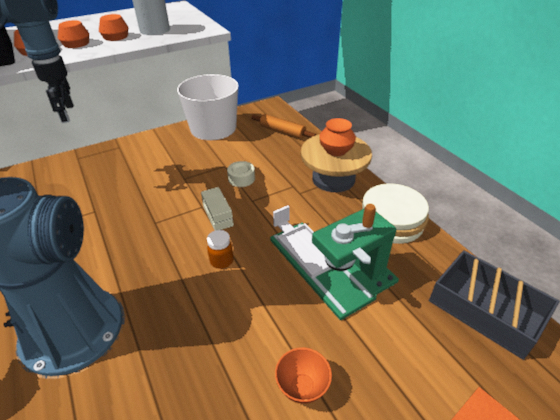

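View pics/top0.png

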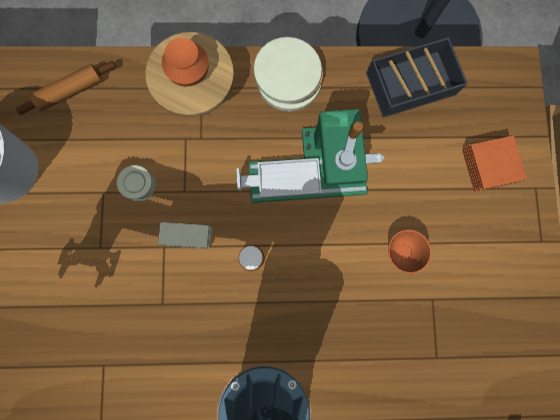

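The top view shows the mould at (185,235), the tray at (288,178), its handle at (240,178), the spindle at about (346,158), the knob at (357,128) and the tongue at (374,158). The jar is at (250,257), the round mould at (135,182) and the bowl at (408,250). Next I'll measure these.

```bash
cat > h.py <<'E'
from bench import ctrl
import cv2,numpy as np
def cal(n):
    c=ctrl.calibration(n); f=210/np.tan(np.radians(c['fov_y'])/2); return f,c['cx'],c['cy'],np.array(c['camera_from_world'])
def cloud(n,d):
    f,cx,cy,T=cal(n); v,u=np.mgrid[0:420,0:560]
    P=np.stack([(u-cx)/f*d,(v-cy)/f*d,d,np.ones_like(d)],-1)
    W=P@np.linalg.inv(T).T; W=W[...,:3]; W[d==0]=np.nan; return W
def ray(n,u,v,z):
    f,cx,cy,T=cal(n); Ti=np.linalg.inv(T); r=Ti[:3,:3]@[(u-cx)/f,(v-cy)/f,1]; o=Ti[:3,3]; return o+r*(z-o[2])/r[2]
def proj(n,p):
    f,cx,cy,T=cal(n); q=T[:3,:3]@p+T[:3,3]; return np.array([f*q[0]/q[2]+cx,f*q[1]/q[2]+cy])
E
python3 - <<'E'
from h import *
p,d=(lambda z:(z['p'],z['d']))(np.load('pics/top0.npz')); W=cloud('top',d)
hsv=cv2.cvtColor(p,cv2.COLOR_RGB2HSV)
def at(u,v): print((u,v),W[v,u].round(4),hsv[v,u],p[v,u])
for q in [(185,235),(165,232),(205,238),(135,182),(250,257),(408,250),(288,178),(239,178),(346,158),(357,128),(374,158),(345,175),(352,135),(342,120),(300,200),(100,300)]: at(*q)
big=cv2.resize(p[90:270,120:400,::-1],None,fx=2.8,fy=2.8,interpolation=cv2.INTER_CUBIC); cv2.imwrite('pics/z0.png',big)
p2=np.load('pics/side0.npz')['p']
cv2.imwrite('pics/z1.png',cv2.resize(p2[180:330,180:440,::-1],None,fx=3,fy=3,interpolation=cv2.INTER_CUBIC))
E
```

```text
(185, 235) [0.4375 0.1892 0.0575] [ 42  25 132] [127 132 119]
(165, 232) [0.4452 0.2374 0.0613] [ 43  27 131] [125 131 117]
(205, 238) [0.4294 0.14   0.0577] [ 44  25 133] [127 133 120]
(135, 182) [0.5774 0.3253 0.0324] [ 42  25 130] [125 130 117]
(250, 257) [0.3809 0.0278 0.0843] [ 95  10 158] [152 157 158]
(408, 250) [ 0.3944 -0.382   0.0057] [ 10 168 199] [199 110  68]
(288, 178) [ 0.5861 -0.0693  0.0246] [102  15 220] [207 215 220]
(239, 178) [0.5771 0.0553 0.0708] [103  15 210] [198 205 210]
(346, 158) [ 0.5915 -0.1893  0.1993] [ 98  25 193] [174 188 193]
(357, 128) [ 0.6417 -0.2045  0.2508] [ 14 155 145] [145  99  57]
(374, 158) [ 0.5981 -0.2583  0.1734] [ 98  26 196] [176 191 196]
(345, 175) [ 0.5593 -0.1908  0.173 ] [ 77 134 126] [ 60 126  97]
(352, 135) [ 0.6381 -0.2009  0.2166] [ 14 151  96] [96 66 39]
(342, 120) [ 0.688  -0.1886  0.1743] [ 77 134 171] [ 81 171 131]
(300, 200) [ 0.5316 -0.1016 -0.0022] [ 15 136  92] [92 68 43]
(100, 300) [ 0.2793  0.4136 -0.0017] [ 16 138 139] [139 104  64]
```

View pics/z0.png

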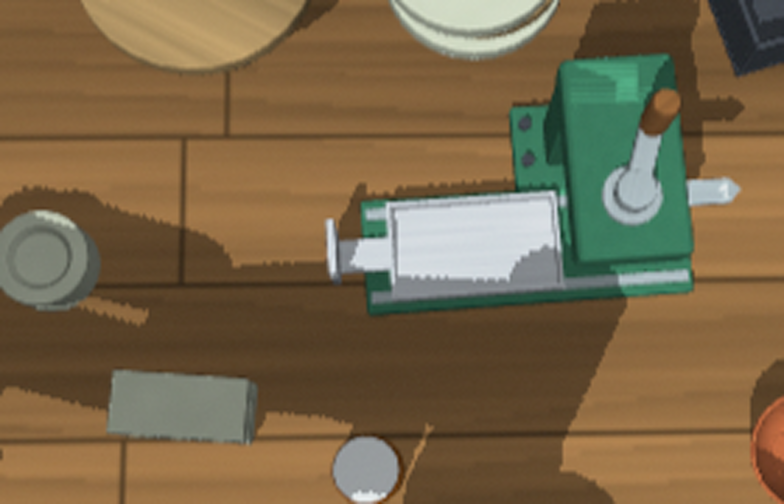

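View pics/z1.png

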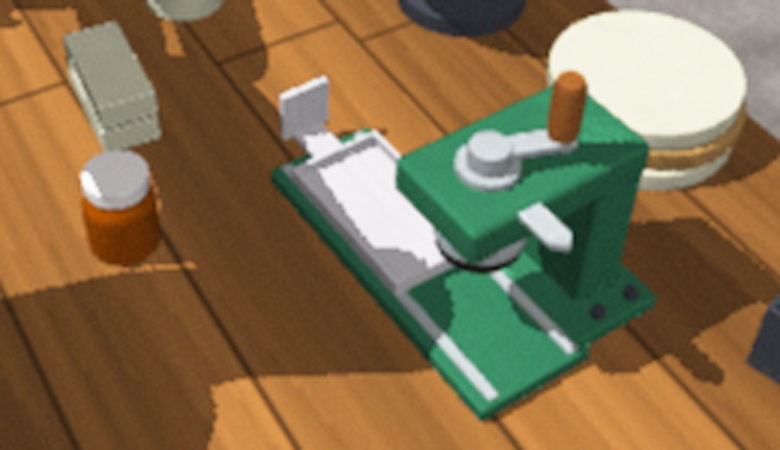

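```bash
python3 - <<'E'
from h import *
for n in('top','side'):
    z=np.load(f'pics/{n}0.npz'); p,d=z['p'],z['d']; W=cloud(n,d); hsv=cv2.cvtColor(p,cv2.COLOR_RGB2HSV)
    H,S,V=[hsv[...,i].astype(int) for i in range(3)]
    X,Y,Z=W[...,0],W[...,1],W[...,2]
    def rect(name,m,zz):
        m=m.astype(np.uint8)
        k,l,s,c=cv2.connectedComponentsWithStats(m)
        if k<2: print(n,name,'none');return
        i=1+np.argmax(s[1:,4]); v,u=np.nonzero(l==i)
        pts=np.array([ray(n,a,b,zz)[:2] for a,b in zip(u,v)],np.float32)
        r=cv2.minAreaRect(pts); print(n,name,len(u),'c',np.round(r[0],4),'sz',np.round(r[1],4),'ang',round(r[2],2),'mean',pts.mean(0).round(4),'z',np.nanmedian(Z[l==i]).round(4), 'area',round(float(np.prod(r[1])),5))
    box=(X>.35)&(X<.53)&(Y>.08)&(Y<.3)
    rect('mould',box&(Z>.048)&(Z<.068)&(S<60),.06)
    rect('head',(Z>.165)&(Z<.182)&(H>65)&(H<90)&(S>80)&(X<.76),.175)
    rect('handle',(Z>.06)&(Z<.08)&(S<60)&(X>.53)&(X<.64)&(Y<.09)&(Y>0.03),.072)
    rect('traytop',(Z>.012)&(Z<.045)&(S<60)&(X>.5)&(X<.67)&(Y<.015)&(Y>-.2),.033)
    rect('tongue',(Z>.16)&(Z<.185)&(S<60)&(Y<-.22)&(X>.55)&(X<.65),.175)
    rect('knobtop',(Z>.24)&(Z<.26)&(H<25)&(S>90)&(X>.5)&(X<.75)&(Y<-.05)&(Y>-.4),.252)
    rect('hub',(Z>.188)&(Z<.215)&(S<60)&(X>.5)&(X<.75)&(Y<-.05)&(Y>-.4),.197)
    rect('jar',(Z>.075)&(Z<.095)&(S<90)&(X<.45)&(X>.3)&(abs(Y)<.1),.085)
    rect('round',(Z>.03)&(Z<.055)&(S<60)&(X>.5)&(X<.65)&(Y>.25)&(Y<.42),.044)
    rect('base',(H>65)&(H<90)&(S>80)&(Z<.025)&(Z>.008),.016)
    rect('bowl',(H<14)&(S>130)&(Z>.04)&(Z<.07)&(Y<-.3)&(X<.5),.055)
E
```

```text
top mould 1105 c [0.4391 0.1925] sz [0.1211 0.0556] ang 85.27 mean [0.4388 0.1925] z 0.06 area 0.00673Traceback (most recent call last):
  File "<stdin>", line 15, in <module>
  File "<stdin>", line 11, in rect
  File "h.py", line 10, in ray
    f,cx,cy,T=cal(n); Ti=np.linalg.inv(T); r=Ti[:3,:3]@[(u-cx)/f,(v-cy)/f,1]; o=Ti[:3,3]; return o+r*(z-o[2])/r[2]
              ~~~^^^
  File "h.py", line 4, in cal
    c=ctrl.calibration(n); f=210/np.tan(np.radians(c['fov_y'])/2); return f,c['cx'],c['cy'],np.array(c['camera_from_world'])
ValueError: time passes only in moves, steps and waits
```

```bash
sed -i 's/^def cal/import functools\n@functools.lru_cache\ndef cal/' h.py; cat > fit.py <<'E'
from h import *
import sys
def run(suffix,names=None):
  for n in('top','side'):
    z=np.load(f'pics/{n}{suffix}.npz'); p,d=z['p'],z['d']; W=cloud(n,d); hsv=cv2.cvtColor(p,cv2.COLOR_RGB2HSV)
    H,S,V=[hsv[...,i].astype(int) for i in range(3)]
    X,Y,Z=W[...,0],W[...,1],W[...,2]
    def rect(name,m,zz):
        if names and name not in names: return
        m=m.astype(np.uint8)
        k,l,s,c=cv2.connectedComponentsWithStats(m)
        if k<2: print(n,name,'none');return
        i=1+np.argmax(s[1:,4]); v,u=np.nonzero(l==i)
        pts=np.array([ray(n,a,b,zz)[:2] for a,b in zip(u,v)],np.float32)
        r=cv2.minAreaRect(pts); print(n,name,len(u),'c',np.round(r[0],4),'sz',np.round(r[1],4),'ang',round(r[2],2),'mean',pts.mean(0).round(4),'z',np.nanmedian(Z[l==i]).round(4))
    box=(X>.35)&(X<.53)&(Y>.08)&(Y<.3)
    rect('mould',box&(Z>.048)&(Z<.068)&(S<60),.06)
    rect('head',(Z>.165)&(Z<.182)&(H>65)&(H<90)&(S>80)&(X<.76),.175)
    rect('handle',(Z>.06)&(Z<.08)&(S<60)&(X>.53)&(X<.64)&(Y<.09)&(Y>-.15),.072)
    rect('traytop',(Z>.012)&(Z<.045)&(S<60)&(X>.5)&(X<.67)&(Y<.015)&(Y>-.2),.033)
    rect('tongue',(Z>.16)&(Z<.185)&(S<60)&(Y<-.22)&(X>.55)&(X<.65),.175)
    rect('knobtop',(Z>.24)&(Z<.26)&(H<25)&(S>90)&(X>.5)&(X<.75)&(Y<-.05)&(Y>-.4),.252)
    rect('hub',(Z>.188)&(Z<.215)&(S<60)&(X>.5)&(X<.75)&(Y<-.05)&(Y>-.4),.197)
    rect('jar',(Z>.075)&(Z<.095)&(S<90)&(X<.45)&(X>.3)&(abs(Y)<.1),.085)
    rect('round',(Z>.03)&(Z<.055)&(S<60)&(X>.5)&(X<.65)&(Y>.25)&(Y<.42),.044)
    rect('base',(H>65)&(H<90)&(S>80)&(Z<.025)&(Z>.008),.016)
    rect('bowl',(H<14)&(S>130)&(Z>.04)&(Z<.07)&(Y<-.3)&(X<.5),.055)
if __name__=='__main__': run(sys.argv[1],sys.argv[2:])
E
python3 fit.py 0
```

```text
top mould 1105 c [0.4391 0.1925] sz [0.1211 0.0556] ang 85.27 mean [0.4388 0.1925] z 0.06
top head 2310 c [ 0.6277 -0.1878] sz [0.1695 0.0952] ang 3.5 mean [ 0.6282 -0.184 ] z 0.1747
top handle 68 c [0.5781 0.0573] sz [0.0488 0.0084] ang 3.82 mean [0.5769 0.0573] z 0.0713
top traytop 2356 c [ 0.5874 -0.0883] sz [0.0964 0.2112] ang 3.55 mean [ 0.5848 -0.0732] z 0.0224
top tongue 153 c [ 0.5984 -0.258 ] sz [0.0203 0.0417] ang 4.07 mean [ 0.5985 -0.2567] z 0.1749
top knobtop 95 c [ 0.6436 -0.2044] sz [0.021  0.0219] ang 87.66 mean [ 0.6439 -0.2049] z 0.2493
top hub 297 c [ 0.6099 -0.1977] sz [0.0306 0.0676] ang 67.75 mean [ 0.6073 -0.1949] z 0.1979
top jar 430 c [0.3809 0.0266] sz [0.055  0.0522] ang 89.21 mean [0.3809 0.0273] z 0.0847
top round 949 c [0.5765 0.3226] sz [0.089  0.0857] ang 89.53 mean [0.5756 0.323 ] z 0.0404
top base 695 c [ 0.5788 -0.1223] sz [0.0889 0.3069] ang 3.68 mean [ 0.5531 -0.1365] z 0.0156
top bowl 439 c [ 0.3921 -0.3674] sz [0.1059 0.1074] ang 86.89 mean [ 0.3918 -0.3791] z 0.0525
side mould 569 c [0.434  0.1863] sz [0.1307 0.0576] ang 85.3 mean [0.4338 0.183
[... 249 characters left out ...]
2] ang 3.71 mean [ 0.569  -0.0785] z 0.0229
side tongue 158 c [ 0.5955 -0.2598] sz [0.0234 0.0437] ang 2.11 mean [ 0.595  -0.2585] z 0.1752
side knobtop 81 c [ 0.6378 -0.2141] sz [0.0283 0.0219] ang 63.79 mean [ 0.6386 -0.2136] z 0.2485
side hub 298 c [ 0.6105 -0.2049] sz [0.0379 0.0794] ang 64.7 mean [ 0.6051 -0.1996] z 0.1974
side jar 325 c [0.3773 0.0245] sz [0.0644 0.0527] ang 66.55 mean [0.3771 0.0229] z 0.0852
side round 374 c [0.5686 0.3133] sz [0.0925 0.0834] ang 63.95 mean [0.5701 0.3133] z 0.0401
side base 2346 c [ 0.6265 -0.1232] sz [0.1936 0.3083] ang 3.6 mean [ 0.6053 -0.2062] z 0.0163
side bowl 752 c [ 0.3893 -0.3679] sz [0.1088 0.1068] ang 61.08 mean [ 0.3948 -0.3604] z 0.0526
```

```bash
cat >> h.py <<'E'
from scipy.spatial.transform import Rotation as R
def pose():
    o=ctrl.get_obs(); q=o['eef_rot']; return np.array(o['eef_pos']),R.from_quat([q[1],q[2],q[3],q[0]]),o
def goto(x,y,z,yawdeg):
    """target tcp, tool x at world angle yawdeg, tool z down: prints shift in present tool axes, and rotvec"""
    p,r,o=pose(); a=np.radians(yawdeg); X=np.array([np.cos(a),np.sin(a),0]);Z=np.array([0,0,-1.]);Y=np.cross(Z,X)
    rt=R.from_matrix(np.stack([X,Y,Z],1)); d=np.array([x,y,z])-p
    print('t',round(o['time_s'],2),'p',p.round(4),'shift now axes',r.inv().apply(d).round(4),'after turn',rt.inv().apply(d).round(4),'rotvec',(r.inv()*rt).as_rotvec().round(4),'F',np.round(o['wrist_force'],1),'open',round(o['opening'],3))
PO=np.array([.5932,-.190]);PYAW=3.6
def press(x,y):
    a=np.radians(PYAW); return PO+np.array([np.cos(a)*x-np.sin(a)*y,np.sin(a)*x+np.cos(a)*y])
E
python3 -c "
from h import *
goto(.439,.1925,.12,-4.7)"
python3 -m pendant '[[[0,0,0,0,0,0.14,-1],[0,0,0,0,0,0.14,-1],[0,0,0,0,0,0.14,-1],[0,0,0,0,0,0.14,-1],[0,0,0,0,0,0.14,-1],[0,0,0,0,0,0.14,-1],[0,0,0,0,0,0.14,-1],[0,0,0,0,0,0.14,-1],[0,0,0,0,0,0.14,-1],[0,0,0,0,0,0.13,-1]]]'
python3 -c "
from h import *
goto(.439,.1925,.12,-4.7)"
```

```text
t 0.1 p [0.148  0.5551 0.2197] shift now axes [-0.2751  0.3747  0.1   ] after turn [0.3197 0.3375 0.0997] rotvec [8.000e-04 1.500e-03 1.392e+00] F [-0.2  0.1 -0.5] open 0.999
time_s: 1.1
eef_pos: [0.1481, 0.5553, 0.22]
eef_rot: [0.0, 0.999, -0.043, -0.0]
wrist_force: [0.3, 0.3, -0.1]
opening: 1.002
t 1.1 p [0.1481 0.5553 0.22  ] shift now axes [0.3209 0.3365 0.1002] after turn [0.3196 0.3377 0.1   ] rotvec [ 0.0009  0.0004 -0.0036] F [ 0.3  0.3 -0.1] open 1.002
```

```bash

python3 -m pendant '[[[0.032,0.0337,0.005,0,0,0,-1],[0.032,0.0337,0.005,0,0,0,-1],[0.032,0.0337,0.005,0,0,0,-1],[0.032,0.0337,0.005,0,0,0,-1],[0.032,0.0337,0.005,0,0,0,-1],[0.032,0.0337,0.005,0,0,0,-1],[0.032,0.0337,0.005,0,0,0,-1],[0.032,0.0337,0.005,0,0,0,-1],[0.032,0.0337,0.005,0,0,0,-1],[0.032,0.0337,0.005,0,0,0,-1]]]'
python3 -m pendant '[[[0,0,0.02,0,0,0,-1],[0,0,0.01,0,0,0,-1],[0,0,0,0,0,0,-1]]]'
python3 - <<'E'
from h import *
goto(.439,.1925,.043,-4.7)
for n in("side","top"):
    p,d=ctrl.camera(n); cv2.imwrite(f"pics/{n}1.png",p[:,:,::-1]); np.savez(f"pics/{n}1.npz",p=p,d=d)
E
```

```text
time_s: 2.1
eef_pos: [0.441, 0.1924, 0.1702]
eef_rot: [-0.0, 0.999, -0.04, -0.0]
wrist_force: [0.6, 0.6, 0.7]
opening: 1.0
time_s: 2.4
eef_pos: [0.4383, 0.194, 0.1385]
eef_rot: [0.0, 0.999, -0.04, -0.002]
wrist_force: [0.2, 0.4, -0.0]
opening: 1.001
t 2.4 p [0.4383 0.194  0.1385] shift now axes [0.0013 0.0013 0.0955] after turn [0.0008 0.0014 0.0955] rotvec [0.0009 0.0046 0.002 ] F [ 0.2  0.4 -0. ] open 1.001
```

View pics/side1.png

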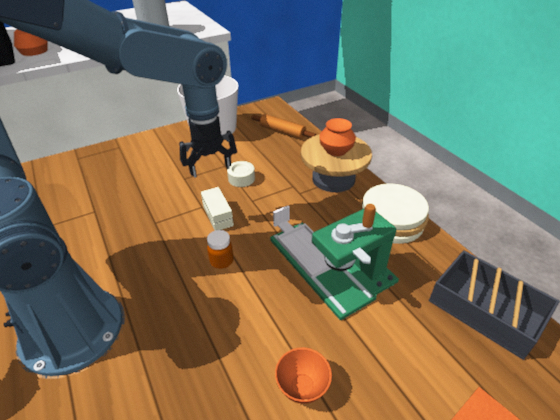

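View pics/top1.png

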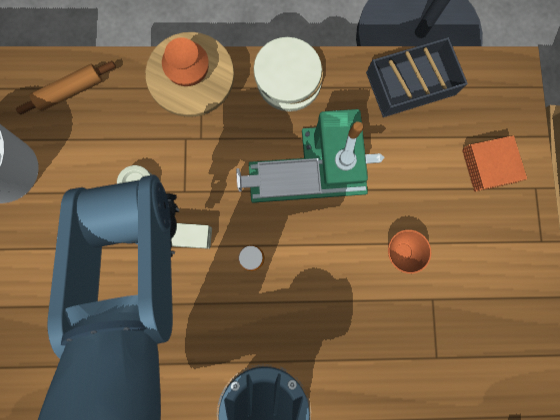

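Side view: the gripper fingers are at about (207,160), with the mould below at (218,208). Top view: the arm hides half of the mould. I'll check the projections against these.

```bash
python3 - <<'E'
from h import *
for n in("side","top"):
    print(n,proj(n,np.array([.439,.1925,.06])),proj(n,np.array([.4383,.194,.113])))
print(proj('side',np.array([.439-.0425,.1925,.113])),proj('side',np.array([.439+.0425,.1925,.113])))
cv2.imwrite('pics/z2.png',cv2.resize(cv2.imread('pics/side1.png')[110:270,150:310],None,fx=3.5,fy=3.5,interpolation=cv2.INTER_CUBIC))
E
python3 fit.py 1 mould handle
```

```text
side [216.01420297 200.26768656] [213.40838036 185.42919135]
top [183.45342727 234.33161259] [177.78137998 232.98636062]
[199.41240794 190.35804886] [227.90983205 181.04471354]
top mould 770 c [0.438  0.1757] sz [0.0876 0.0558] ang 85.4 mean [0.4369 0.1741] z 0.0599
top handle 66 c [0.5781 0.0574] sz [0.0488 0.0082] ang 3.58 mean [0.5767 0.0573] z 0.0721
side mould 592 c [0.4343 0.1865] sz [0.1319 0.0584] ang 85.58 mean [0.434  0.1847] z 0.06
side handle 72 c [0.5743 0.0525] sz [0.05   0.0176] ang 4.45 mean [0.5727 0.0524] z 0.0689
```

View pics/z2.png

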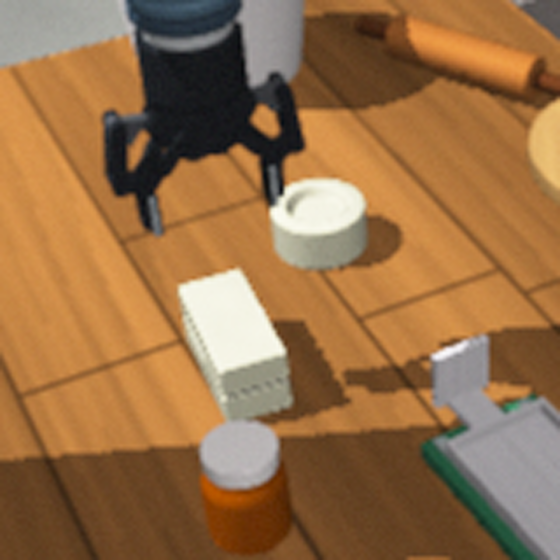

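```bash
python3 - <<'E'
from h import *
z=np.load('pics/side1.npz'); W=cloud('side',z['d'])
for u,v in [(193,174),(194,175),(193,172),(192,168),(227,165),(228,163),(228,160),(207,152),(216,200)]: print(u,v,W[v,u].round(3),z['p'][v,u])
X,Y,Z=W[...,0],W[...,1],W[...,2]
m=(X>.3)&(X<.6)&(Y>.1)&(Y<.3)&(Z>.075)&(Z<.3)
m[:, :150]=0;v,u=np.nonzero(m); print(Z[m].min(), X[m&(Z<.14)],Y[m&(Z<.14)])
print(pose()[0],ctrl.get_obs()['q'],ctrl.get_obs()['time_s'])
E
```

```text
193 174 [0.386 0.189 0.174] [67 68 72]
194 175 [0.389 0.189 0.17 ] [ 99 103 106]
193 172 [0.387 0.189 0.181] [76 79 82]
192 168 [0.386 0.188 0.194] [64 67 70]
227 165 [0.481 0.182 0.174] [56 59 60]
228 163 [0.484 0.181 0.18 ] [107 111 113]
228 160 [0.485 0.183 0.189] [92 94 99]
207 152 [0.432 0.185 0.23 ] [24 23 28]
216 200 [0.44  0.195 0.059] [244 243 229]
0.16246453282363382 [] []
[0.43960167 0.1947853  0.14046058] [1.69519470e-01 6.11955715e-02 1.91303814e+00 9.42974456e-05
 1.16816392e+00 2.48015986e-01] 2.5
```

```bash
python3 - <<'E'
from h import *
p,d=ctrl.camera("side");np.savez('pics/side2.npz',p=p,d=d)
W=cloud('side',d)
X,Y,Z=W[...,0],W[...,1],W[...,2]
m=(X>.3)&(X<.6)&(Y>.1)&(Y<.3)&(Z>.075)&(Z<.3)
m[:, :150]=0
print(np.sort(Z[m])[:30:5]); mm=m&(Z<Z[m].min()+.012); v,u=np.nonzero(mm); print(list(zip(u,v)),W[mm].round(3)); print(pose()[0],ctrl.get_obs()['time_s'])
E
```

```text
[0.16537494 0.16858169 0.17082245 0.17270107 0.17419824 0.175442  ]
[(np.int64(224), np.int64(160)), (np.int64(224), np.int64(161)), (np.int64(225), np.int64(162)), (np.int64(225), np.int64(163)), (np.int64(229), np.int64(163)), (np.int64(230), np.int64(163)), (np.int64(225), np.int64(164)), (np.int64(226), np.int64(164)), (np.int64(228), np.int64(164)), (np.int64(229), np.int64(164)), (np.int64(230), np.int64(164)), (np.int64(226), np.int64(165)), (np.int64(227), np.int64(165)), (np.int64(228), np.int64(165)), (np.int64(226), np.int64(166)), (np.int64(227), np.int64(166)), (np.int64(228), np.int64(166)), (np.int64(229), np.int64(166)), (np.int64(227), np.int64(167)), (np.int64(228), np.int64(167)), (np.int64(189), np.int64(170)), (np.int64(192), np.int64(172)), (np.int64(195), np.int64(172)), (np.int64(191), np.int64(173)), (np.int64(192), np.int64(173)), (np.int64(193), np.int64(173)), (np.int64(194), np.int64(173)), (np.int64(195), np.int64(173)), (np.int64(192), np.int64(174)), (np.int64(193), np.int64(174)), (np.int64(194), np.int64(174)), (np.int64(195), np.int64(174)), (np.int
[... 217 characters left out ...]
6 0.176]
 [0.491 0.187 0.175]
 [0.48  0.194 0.171]
 [0.48  0.187 0.175]
 [0.484 0.182 0.176]
 [0.488 0.186 0.173]
 [0.49  0.183 0.174]
 [0.48  0.187 0.172]
 [0.48  0.18  0.176]
 [0.484 0.183 0.173]
 [0.48  0.189 0.167]
 [0.48  0.181 0.172]
 [0.483 0.183 0.17 ]
 [0.486 0.183 0.169]
 [0.48  0.184 0.167]
 [0.483 0.183 0.167]
 [0.383 0.209 0.176]
 [0.387 0.197 0.176]
 [0.393 0.192 0.176]
 [0.383 0.193 0.177]
 [0.385 0.193 0.176]
 [0.388 0.193 0.174]
 [0.39  0.192 0.174]
 [0.392 0.189 0.176]
 [0.385 0.193 0.172]
 [0.388 0.196 0.17 ]
 [0.389 0.188 0.174]
 [0.392 0.189 0.173]
 [0.395 0.19  0.171]
 [0.389 0.19  0.169]
 [0.392 0.191 0.168]
 [0.395 0.193 0.165]]
[0.44000217 0.19498619 0.14096998] 2.55
```

```bash
python3 - <<'E'
from h import *
z=np.load('pics/side0.npz');p,d=z['p'],z['d']
W=cloud('side',d); X,Y,Z=W[...,0],W[...,1],W[...,2]
m=(X>.0)&(X<.3)&(Y>.4)&(Y<.75)&(Z>.1)&(Z<.4)
print(np.sort(Z[m])[:60:5]); mm=m&(Z<Z[m].min()+.012); v,u=np.nonzero(mm); print(u.min(),u.max(),v.min(),v.max(),W[mm].mean(0).round(3),W[mm].min(0),W[mm].max(0))
cv2.imwrite('pics/z3.png',cv2.resize(p[:150,:150,::-1],None,fx=4,fy=4,interpolation=cv2.INTER_CUBIC))
print(proj('side',np.array([.148,.555,.195])))
print(ctrl.tips_ahead,[a for a in dir(ctrl) if a[0]!='_'])
E
```

```text
[0.24303388 0.24423763 0.24534613 0.2469069  0.24815798 0.24871094
 0.2498134  0.25175015 0.25309334 0.25430229 0.25455357 0.25510156]
60 72 103 122 [0.145 0.555 0.25 ] [0.12282238 0.49916366 0.24303388] [0.16773814 0.60339601 0.25488186]
[ 74.02791723 128.60930511]
0.025 ['MotionError', 'calibration', 'camera', 'get_obs', 'hand_in', 'tips_ahead']
```

View pics/z3.png

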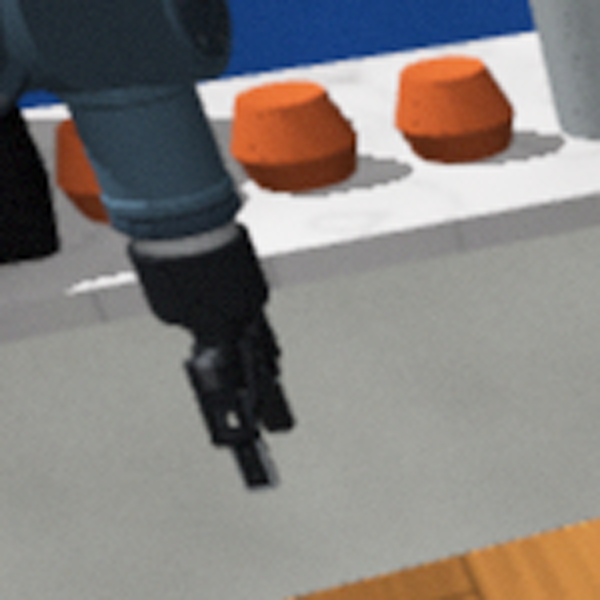

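```bash
python3 -m pendant '[[[0,0.002,0.03,0,0,0,-1],[0,0,0.03,0,0,0,-1],[0,0,0.03,0,0,0,-1],[0,0,0,0,0,0,-1],[0,0,0,0,0,0,-1]]]'
cat > shot.py <<'E'
from h import *
import sys
n,s=sys.argv[1],sys.argv[2]; r=[int(a) for a in sys.argv[3:7]]
p,d=ctrl.camera(n); np.savez(f'pics/{n}{s}.npz',p=p,d=d)
c=p[r[1]:r[3],r[0]:r[2],::-1] if r else p[:,:,::-1]
k=min(780/c.shape[1],580/c.shape[0]); cv2.imwrite(f'pics/c_{n}{s}.png',cv2.resize(c,None,fx=k,fy=k,interpolation=cv2.INTER_CUBIC)); 
o=ctrl.get_obs(); print('scale',k,o['time_s'],o['eef_pos'],o['wrist_force'].round(1),o['opening'])
E
python3 shot.py side 3 150 110 310 270
```

```text
time_s: 3.05
eef_pos: [0.4402, 0.1927, 0.0513]
eef_rot: [-0.0, 0.999, -0.039, 0.0]
wrist_force: [0.3, 0.3, 0.6]
opening: 1.0
scale 3.625 3.1 [0.44113185 0.19277744 0.05210958] [-0.6 -0.1  0.5] 1.000088870602628
```

View pics/c_side3.png

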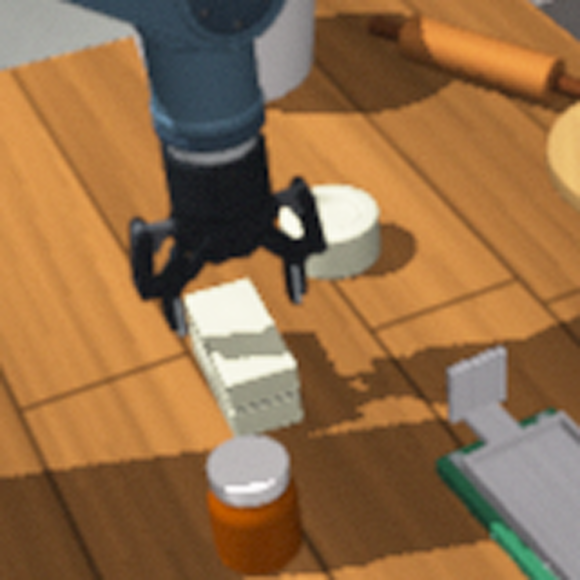

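```bash
cat > tips.py <<'E'
from h import *
import sys
W=cloud('side',np.load(f'pics/side{sys.argv[1]}.npz')['d'])
for a in sys.argv[2:]:
    u,v=map(int,a.split(',')); print(a,W[v-4:v+3,u].round(3).tolist())
E
python3 tips.py 3 198,200 199,200 231,191 230,191 232,191
python3 - <<'E'
from h import *
for z in (.027,.04,.055,.075): print(z,proj('side',np.array([.44-.048,.187,z])),proj('side',np.array([.44+.048,.182,z])))
E
```

```text
198,200 [[0.388, 0.185, 0.102], [0.389, 0.191, 0.094], [0.388, 0.191, 0.09], [0.387, 0.189, 0.088], [0.388, 0.192, 0.083], [0.411, 0.289, -0.002], [0.409, 0.285, -0.002]]
199,200 [[0.391, 0.187, 0.099], [0.392, 0.191, 0.093], [0.39, 0.186, 0.093], [0.39, 0.187, 0.089], [0.39, 0.189, 0.084], [0.389, 0.188, 0.081], [0.388, 0.188, 0.078]]
231,191 [[0.485, 0.181, 0.098], [0.484, 0.18, 0.096], [0.483, 0.179, 0.093], [0.483, 0.179, 0.089], [nan, nan, nan], [0.483, 0.181, 0.081], [0.483, 0.181, 0.077]]
230,191 [[0.481, 0.179, 0.101], [0.48, 0.179, 0.098], [0.48, 0.18, 0.094], [0.48, 0.18, 0.09], [0.481, 0.182, 0.085], [0.48, 0.181, 0.083], [0.479, 0.179, 0.081]]
232,191 [[0.489, 0.184, 0.094], [0.488, 0.183, 0.092], [0.486, 0.178, 0.093], [0.486, 0.178, 0.089], [0.486, 0.18, 0.084], [0.485, 0.179, 0.081], [0.518, 0.272, -0.001]]
0.027 [202.82194737 215.34686936] [234.12355529 205.58443306]
0.04 [202.20556585 211.9581898 ] [233.74812796 202.2104381 ]
0.055 [201.48294005 207.98541122] [233.30816497 198.25645613]
0.075 [200.49988204 202.58085502] [232.70994525 192.8802084 ]
```

```bash
python3 -m pendant '[[[-0.001,0,0.02,0,0,0,-1],[0,0,0.015,0,0,0,-1],[0,0,0.01,0,0,0,-1],[0,0,0.005,0,0,0,-1],[0,0,0,0,0,0,-1]]]'
python3 shot.py side 4 150 110 310 270
```

```text
time_s: 3.6
eef_pos: [0.4395, 0.1923, 0.0009]
eef_rot: [-0.0, 0.999, -0.04, 0.0]
wrist_force: [-0.1, -0.6, 0.1]
opening: 0.998
scale 3.625 3.65 [0.43973935 0.19233097 0.00115411] [-0.3 -0.9  0.3] 1.001494925699071
```

View pics/c_side4.png

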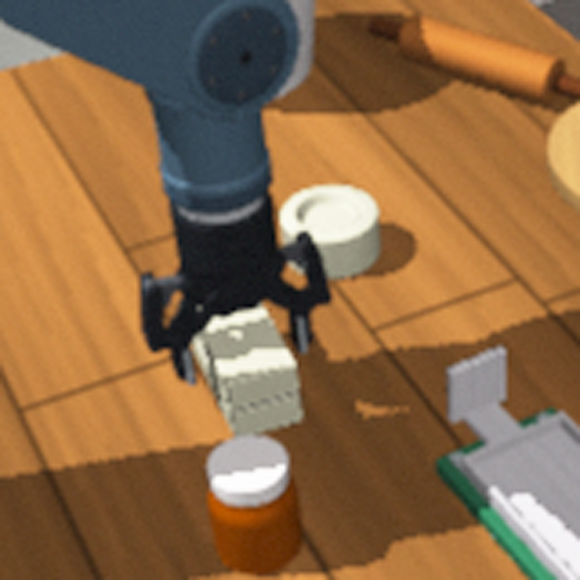

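The fingertips straddle the mould. Their true height is about 23 mm above the reported TCP with the gripper open, which disagrees with the stated tool frame, so I'll use the measured offset. Closing.

```bash
python3 -m pendant '[[[0,0,0,0,0,0,1],[0,0,0,0,0,0,1],[0,0,0,0,0,0,1],[0,0,0,0,0,0,1],[0,0,0,0,0,0,1],[0,0,0,0,0,0,1]]]'
python3 -m pendant '[[[0,0,-0.02,0,0,0,1],[0,0,-0.03,0,0,0,1],[0,0,-0.03,0,0,0,1],[0,0,-0.03,0,0,0,1],[0,0,0,0,0,0,1]]]'
python3 shot.py side 5 150 110 310 270
```

```text
time_s: 4.25
eef_pos: [0.4397, 0.1923, 0.0013]
eef_rot: [-0.0, 0.999, -0.04, 0.001]
wrist_force: [-1.0, 0.6, 6.3]
opening: 0.649
time_s: 4.75
eef_pos: [0.4419, 0.1927, 0.1141]
eef_rot: [-0.001, 0.999, -0.04, 0.004]
wrist_force: [0.5, 1.3, -4.6]
opening: 0.646
scale 3.625 4.8 [0.44039627 0.19239181 0.11179229] [-0.3  0.  -4.6] 0.6511534673932244
```

View pics/c_side5.png

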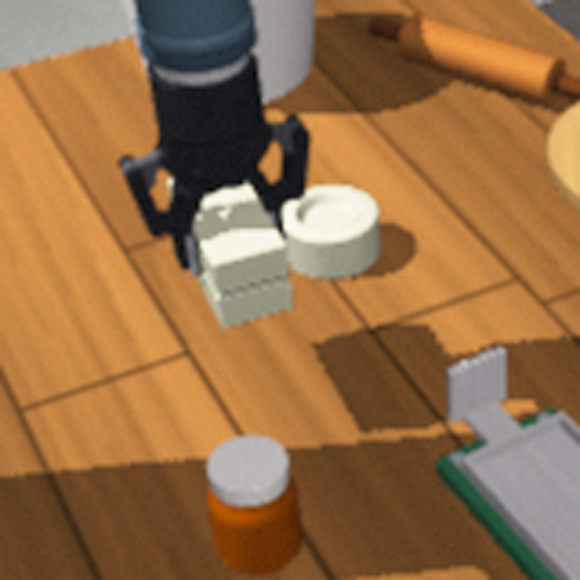

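```bash
python3 -c "
from h import *
goto(.586,-.0725,.112,3.6)"
```

```text
t 4.8 p [0.4404 0.1924 0.1118] shift now axes [1.663e-01 2.524e-01 2.000e-04] after turn [ 1.287e-01  2.735e-01 -2.000e-04] rotvec [-0.0007 -0.0039 -0.1427] F [-0.3  0.  -4.6] open 0.651
```

```bash
python3 -m pendant '[[[0,0,0,0,0,-0.048,1],[0,0,0,0,0,-0.048,1],[0,0,0,0,0,-0.047,1],[0.016,0.034,0,0,0,0,1],[0.016,0.034,0,0,0,0,1],[0.016,0.034,0,0,0,0,1],[0.016,0.034,0,0,0,0,1],[0.016,0.034,0,0,0,0,1],[0.016,0.034,0,0,0,0,1],[0.016,0.034,0,0,0,0,1]]]'
python3 -m pendant '[[[0.012,0.026,0,0,0,0,1],[0.004,0.008,0,0,0,0,1],[0,0,0,0,0,0,1],[0,0,0,0,0,0,1]]]'
python3 -c "
from h import *
goto(.586,-.0725,.024,3.6)"
python3 shot.py side 6 240 130 400 290
```

```text
time_s: 5.8
eef_pos: [0.5646, -0.0393, 0.1074]
eef_rot: [-0.001, 1.0, 0.031, -0.002]
wrist_force: [1.0, -0.5, -3.7]
opening: 0.65
time_s: 6.2
eef_pos: [0.5824, -0.0701, 0.1086]
eef_rot: [-0.001, 1.0, 0.032, -0.002]
wrist_force: [0.1, 0.6, -4.5]
opening: 0.646
t 6.2 p [ 0.5824 -0.0701  0.1086] shift now axes [0.0037 0.0028 0.0846] after turn [0.0034 0.0026 0.0846] rotvec [-0.0018  0.0033  0.0002] F [ 0.1  0.6 -4.5] open 0.646
scale 3.625 6.25 [ 0.58255538 -0.06979964  0.10900903] [ 0.   0.4 -3.7] 0.6487210713830166
```

View pics/c_side6.png

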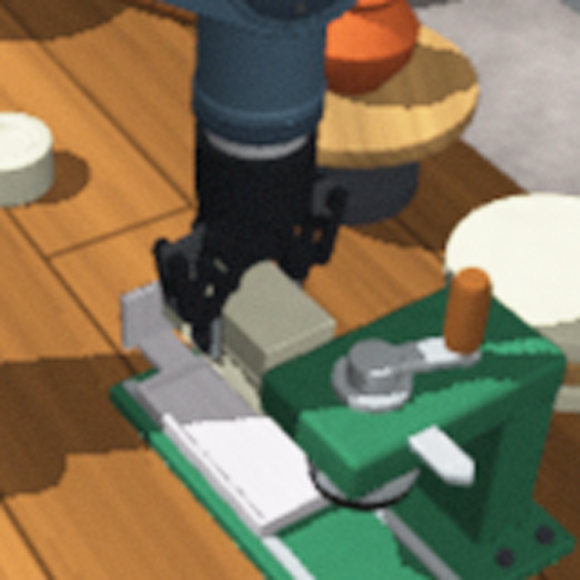

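```bash
python3 -m pendant '[[[0.0035,0.0026,0.02,0,0,0,1],[0,0,0.02,0,0,0,1],[0,0,0.02,0,0,0,1],[0,0,0.01,0,0,0,1],[0,0,0,0,0,0,1],[0,0,0,0,0,0,1]]]'
python3 -c "
from h import *
goto(.586,-.0725,.024,3.6)"
python3 shot.py side 7 240 130 400 290
```

```text
time_s: 6.85
eef_pos: [0.5879, -0.0731, 0.041]
eef_rot: [0.0, 0.999, 0.032, 0.0]
wrist_force: [-0.1, -1.2, -3.1]
opening: 0.648
t 6.85 p [ 0.5879 -0.0731  0.041 ] shift now axes [-0.0019 -0.0007  0.017 ] after turn [-0.0018 -0.0007  0.017 ] rotvec [ 0.0001 -0.0004  0.001 ] F [-0.1 -1.2 -3.1] open 0.648
scale 3.625 6.9 [ 0.58840897 -0.0734407   0.04158661] [ 1.1  0.2 -4.1] 0.6452194918468549
```

View pics/c_side7.png

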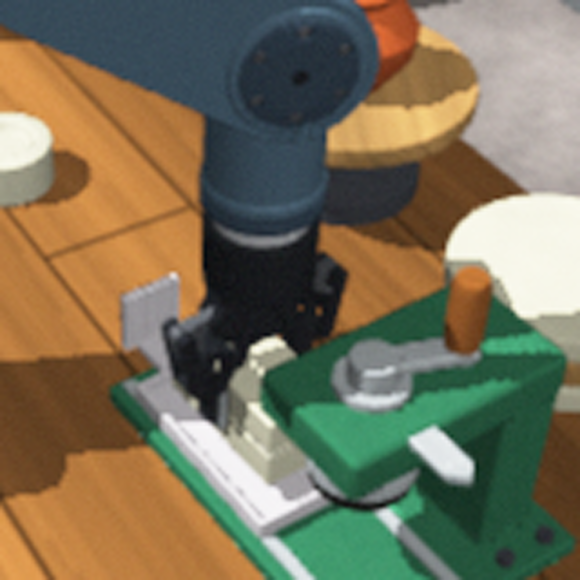

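```bash
python3 -m pendant '[[[-0.002,0,0.008,0,0,0,1],[0,0,0.006,0,0,0,1],[0,0,0.002,0,0,0,1],[0,0,0.001,0,0,0,1],[0,0,0,0,0,0,1]]]'
```

```text
time_s: 7.4
eef_pos: [0.5857, -0.0738, 0.0235]
eef_rot: [0.0, 1.0, 0.031, 0.0]
wrist_force: [-0.1, -1.2, -4.1]
opening: 0.648
```

```bash
python3 -m pendant '[[[0,0,0.0015,0,0,0,1],[0,0,0.001,0,0,0,1],[0,0,0,0,0,0,1]]]'
python3 shot.py side 8 240 130 400 290
```

```text
time_s: 7.7
eef_pos: [0.586, -0.0741, 0.0232]
eef_rot: [0.0, 1.0, 0.032, 0.0]
wrist_force: [-8.3, -0.1, 15.0]
opening: 0.65
scale 3.625 7.75 [ 0.58606445 -0.07409285  0.02325079] [-8.9  0.5 14.8] 0.6490048594429974
```

View pics/c_side8.png

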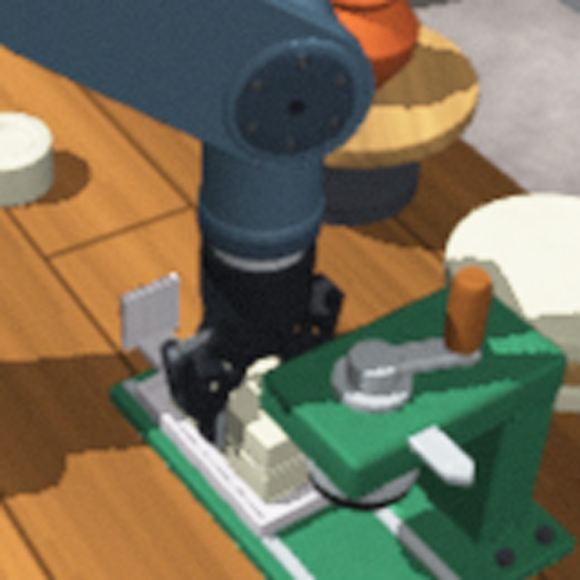

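```bash
python3 -m pendant '[[[0,0,-0.001,0,0,0,0],[0,0,0,0,0,0,-1],[0,0,0,0,0,0,-1],[0,0,0,0,0,0,-1],[0,0,-0.01,0,0,0,-1],[0,0,-0.03,0,0,0,-1],[0,0,-0.035,0,0,0,-1],[0,0,-0.035,0,0,0,-1],[0,0,-0.02,0,0,0,-1],[0,0,0,0,0,0,-1]]]'
python3 -c "
from h import *
x,y=press(0,.2475+.035); goto(x,y,.045,3.6)"
python3 shot.py side 9 240 130 400 290
```

```text
time_s: 8.75
eef_pos: [0.5884, -0.0745, 0.1568]
eef_rot: [0.001, 0.999, 0.032, 0.004]
wrist_force: [0.4, -0.1, 0.2]
opening: 0.996
t 8.75 p [ 0.5884 -0.0745  0.1568] shift now axes [-0.0032 -0.1673  0.1112] after turn [-0.0025 -0.167   0.1118] rotvec [ 0.0031 -0.0075  0.0003] F [ 0.4 -0.1  0.2] open 0.996
scale 3.625 8.8 [ 0.58701659 -0.07414511  0.154263  ] [-0.4 -0.8  0. ] 0.9984118550279558
```

View pics/c_side9.png

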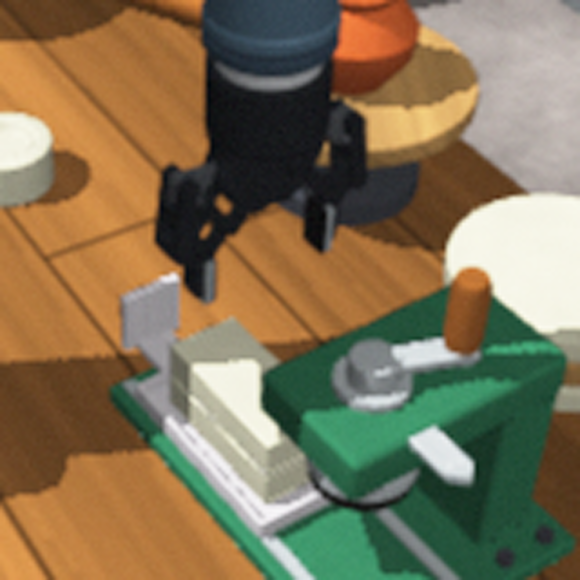

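```bash
python3 -m pendant '[[[0,-0.034,0,0,0,0,1],[0,-0.04,0,0,0,0,1],[0,-0.04,0,0,0,0,1],[0,-0.036,0,0,0,0,1],[0,-0.018,0,0,0,0,1],[0,0,0.02,0,0,0,1],[0,0,0.035,0,0,0,1],[0,0,0.035,0,0,0,1],[0,0,0,0,0,0,1],[0,0,0,0,0,0,1]]]'
python3 -c "
from h import *
x,y=press(0,.2475+.035); goto(x,y,.034,3.6)"
python3 shot.py side 10 200 110 400 290; python3 shot.py top 10 130 90 380 270
```

```text
time_s: 9.8
eef_pos: [0.5739, 0.0939, 0.0609]
eef_rot: [-0.0, 1.0, 0.031, -0.002]
wrist_force: [0.2, -0.2, 0.9]
opening: -0.001
t 9.8 p [0.5739 0.0939 0.0609] shift now axes [0.0015 0.0021 0.0269] after turn [0.0015 0.0021 0.0269] rotvec [-0.0004  0.0034  0.    ] F [ 0.2 -0.2  0.9] open -0.001
scale 3.2222222222222223 9.85 [0.57540761 0.09386632 0.06252135] [0.5 0.  0.4] 0.0005478659817725794
scale 3.12 9.9 [0.57624598 0.09383919 0.06348831] [0.2 0.1 1. ] 0.0029774826615916266
```

View pics/c_side10.png

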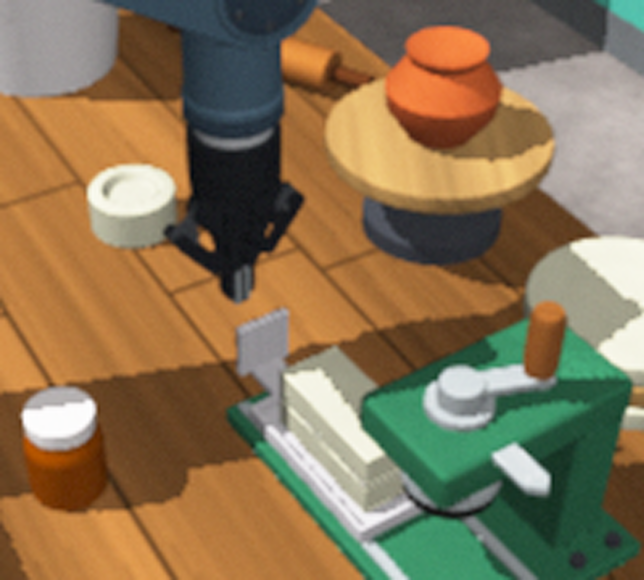

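View pics/c_top10.png

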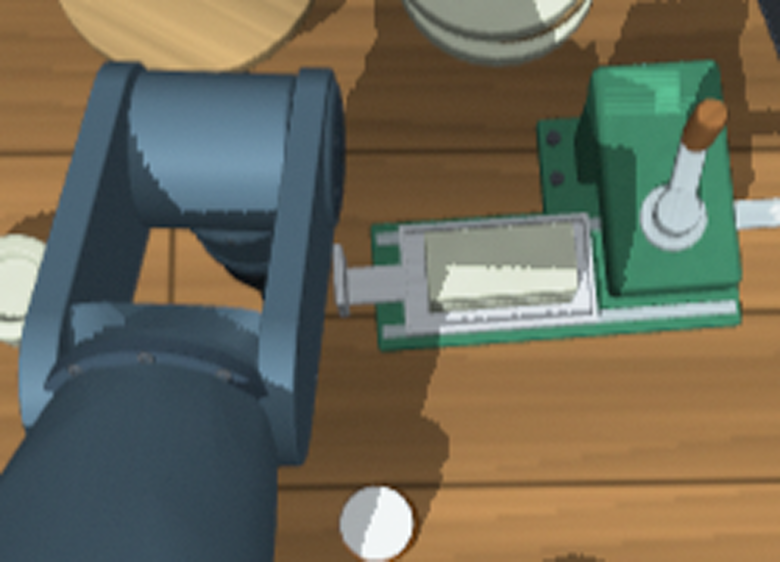

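```bash
python3 tips.py 10 273,202 274,200 276,199
python3 - <<'E'
from h import *
z=np.load('pics/top10.npz');W=cloud('top',z['d']);m=(abs(W[...,2]-.082)<.01)&(W[...,1]<.02)&(W[...,1]>-.16)&(W[...,0]>.54)&(W[...,0]<.64)
k,l,s,c=cv2.connectedComponentsWithStats(m.astype(np.uint8));i=1+np.argmax(s[1:,4]);v,u=np.nonzero(l==i)
print(len(u),cv2.minAreaRect(np.array([ray('top',a,b,.082)[:2] for a,b in zip(u,v)],np.float32)),np.nanmedian(W[...,2][l==i]),press(0,.1175))
E
```

```text
273,202 [[0.568, 0.085, 0.093], [0.568, 0.087, 0.088], [0.567, 0.085, 0.086], [0.568, 0.085, 0.082], [0.566, 0.083, 0.081], [0.566, 0.083, 0.078], [0.606, 0.161, -0.001]]
274,200 [[0.57, 0.084, 0.1], [0.569, 0.082, 0.098], [0.571, 0.085, 0.092], [0.572, 0.088, 0.086], [0.57, 0.084, 0.086], [0.571, 0.086, 0.08], [0.57, 0.084, 0.078]]
276,199 [[0.576, 0.083, 0.102], [0.576, 0.083, 0.098], [0.577, 0.085, 0.093], [0.578, 0.087, 0.088], [0.577, 0.084, 0.086], [0.576, 0.083, 0.084], [0.576, 0.084, 0.08]]
1093 ((0.5856630206108093, -0.07238073647022247), (0.0578937791287899, 0.11981701850891113), 3.4560790061950684) 0.08177435433570568 [ 0.58582211 -0.07273186]
```

```bash
python3 -m pendant '[[[0,0,0.015,0,0,0,1],[0,0,0.015,0,0,0,1],[0,0,0,0,0,0,1],[0,0.015,0,0,0,0,1],[0,0.01,0,0,0,0,1],[0,0.015,0,0,0,0,1],[0,0.015,0,0,0,0,1],[0,0.015,0,0,0,0,1],[0,0.015,0,0,0,0,1],[0,0.015,0,0,0,0,1]]]'
python3 -c "
from h import *
x,y=press(0,.145); goto(x,y,.034,3.6)"
python3 shot.py side 11 200 110 400 290; python3 fit.py 11 handle 2>/dev/null
```

```text
time_s: 10.9
eef_pos: [0.5815, -0.0074, 0.0321]
eef_rot: [-0.0, 1.0, 0.031, 0.0]
wrist_force: [-1.0, 2.8, -1.8]
opening: 0.002
t 10.9 p [ 0.5815 -0.0074  0.0321] shift now axes [ 0.0003  0.038  -0.0019] after turn [ 0.0003  0.038  -0.0019] rotvec [ 0.     -0.0001 -0.0003] F [-1.   2.8 -1.8] open 0.002
scale 3.2222222222222223 10.95 [ 0.58205137 -0.00974653  0.03232998] [ 0.8 -2.1  0.4] -0.0001685813138232713
```

View pics/c_side11.png

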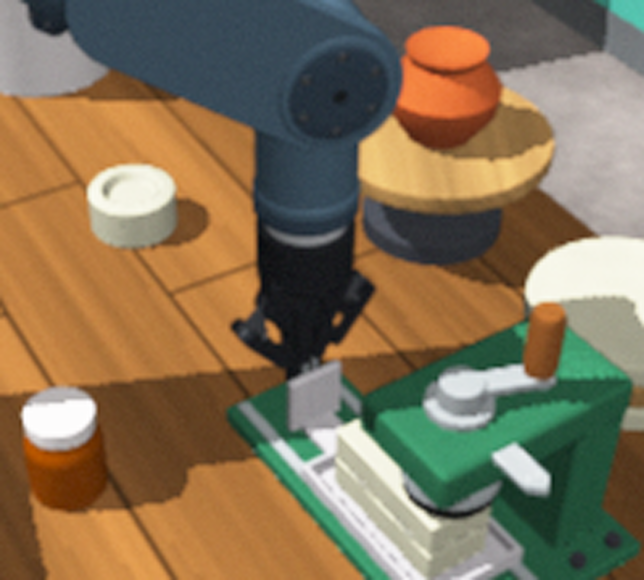

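```bash
python3 -m pendant '[[[0,0.012,0,0,0,0,1],[0,0.01,0,0,0,0,1],[0,0.006,0,0,0,0,1],[0,0.003,0,0,0,0,1],[0,0,0,0,0,0,1]]]'
python3 -m pendant '[[[0,0.003,0,0,0,0,1],[0,0,0,0,0,0,1]]]'
```

```text
time_s: 11.45
eef_pos: [0.5835, -0.0374, 0.032]
eef_rot: [0.0, 1.0, 0.031, 0.0]
wrist_force: [0.1, -0.4, -0.1]
opening: -0.001
time_s: 11.65
eef_pos: [0.5834, -0.0398, 0.0319]
eef_rot: [0.0, 0.999, 0.032, -0.0]
wrist_force: [-0.5, -0.2, -0.8]
opening: 0.001
```

```bash
python3 -m pendant '[[[0,0.003,0,0,0,0,1],[0,0,0,0,0,0,1]]]'
python3 -m pendant '[[[0,0.002,0,0,0,0,1],[0,0,0,0,0,0,1]]]'
python3 shot.py side 12 200 110 400 290;python3 shot.py top 12 130 90 380 270
```

```text
time_s: 11.85
eef_pos: [0.5837, -0.0429, 0.0319]
eef_rot: [0.0, 1.0, 0.032, -0.0]
wrist_force: [-0.9, 0.2, 0.3]
opening: -0.003
time_s: 12.05
eef_pos: [0.5838, -0.0449, 0.0319]
eef_rot: [0.0, 1.0, 0.031, -0.0]
wrist_force: [-0.2, 0.8, -0.9]
opening: -0.003
scale 3.2222222222222223 12.1 [ 0.5837735  -0.04491191  0.0319203 ] [-0.2  0.4 -1.1] -0.0032405746192160348
scale 3.12 12.15 [ 0.58376802 -0.04494793  0.03189812] [ 0.7  1.4 -0.5] -0.00010562810898529418
```

View pics/c_side12.png

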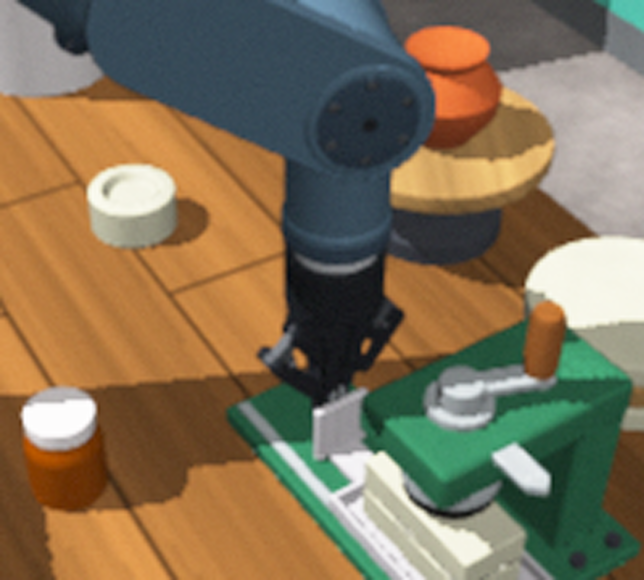

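```bash
python3 -m pendant '[[[0,0.002,0,0,0,0,1],[0,0,0,0,0,0,1]]]'
python3 -m pendant '[[[0,0.0015,0,0,0,0,1],[0,0,0,0,0,0,1]]]'
python3 fit.py 12 handle
```

```text
time_s: 12.35
eef_pos: [0.5839, -0.047, 0.0319]
eef_rot: [0.0, 1.0, 0.031, -0.0]
wrist_force: [0.9, 1.2, -0.5]
opening: -0.002
time_s: 12.55
eef_pos: [0.5839, -0.0473, 0.0319]
eef_rot: [-0.001, 1.0, 0.031, -0.0]
wrist_force: [0.3, 5.6, 1.3]
opening: 0.001
top handle 21 c [ 0.5682 -0.1351] sz [0.0249 0.0163] ang 43.4 mean [ 0.5679 -0.1355] z 0.0716
side handle 113 c [ 0.5794 -0.0587] sz [0.0531 0.0264] ang 5.09 mean [ 0.5792 -0.0602] z 0.0703
```

```bash
python3 -m pendant '[[[0,0.0015,0,0,0,0,1],[0,0,0,0,0,0,1]]]'

```

```text
time_s: 12.75
eef_pos: [0.5839, -0.0473, 0.0319]
eef_rot: [-0.002, 1.0, 0.032, -0.0]
wrist_force: [-0.2, 11.8, 1.4]
opening: 0.001
```

```bash
python3 -m pendant '[[[0,-0.015,0,0,0,0,1],[0,-0.02,0,0,0,0,1],[0,0,-0.02,0,0,0,1],[0,0,-0.04,0,0,-0.14,-1],[0,0,-0.04,0,0,-0.14,-1],[0,0,-0.04,0,0,-0.14,-1],[0,0,-0.04,0,0,-0.14,-1],[0,0,-0.03,0,0,-0.14,-1],[0,0,-0.03,0,0,-0.14,-1],[0,0,0,0,0,-0.14,-1]]]'
python3 -c "
from h import *
print(pose()[2]['q'])
goto(.6438,-.2047,.27,73.7)"; python3 shot.py top 13 ; python3 fit.py 13 knobtop hub head tongue
```

```text
time_s: 13.75
eef_pos: [0.5844, -0.0153, 0.2778]
eef_rot: [0.004, 0.866, 0.501, 0.003]
wrist_force: [0.3, -0.5, 1.7]
opening: 0.996
[-2.28593393e-01  1.53019936e-01  1.52277609e+00 -8.28320423e-04
  1.45609668e+00 -1.27722287e+00]
t 13.75 p [ 0.5844 -0.0153  0.2778] shift now axes [-0.1346  0.1458  0.009 ] after turn [-0.1651  0.1101  0.0078] rotvec [ 0.0097 -0.0009 -0.2376] F [ 0.3 -0.5  1.7] open 0.996
scale 1.380952380952381 13.8 [ 0.58345737 -0.01513911  0.27537017] [-0.3 -0.6 -0.2] 0.9992946935041654
top head 2302 c [ 0.6273 -0.1878] sz [0.1689 0.0953] ang 3.59 mean [ 0.628  -0.1839] z 0.1747
top tongue 153 c [ 0.5984 -0.258 ] sz [0.0203 0.0417] ang 4.07 mean [ 0.5985 -0.2567] z 0.1748
top knobtop 97 c [ 0.6435 -0.2044] sz [0.021  0.0221] ang 87.66 mean [ 0.6437 -0.2047] z 0.2488
top hub 298 c [ 0.6101 -0.1978] sz [0.0306 0.0671] ang 67.75 mean [ 0.6073 -0.1948] z 0.1978Traceback (most recent call last):
  File "fit.py", line 28, in <module>
    if __name__=='__main__': run(sys.argv[1],sys.argv[2:])
                             ~~~^^^^^^^^^^^^^^^^^^^^^^^^^^
  File "fit.py", line 5, in run
    z=np.load(f'pics/{n}{suffix}.npz'); p,d=z['p'],z['d']; W=cloud(n,d); hsv=cv2.cvtColor(p,cv2.COLOR_RGB2HSV)
    fid = stack.enter_context(open(os.fspath(file), "rb"))
                              ~~~~^^^^^^^^^^^^^^^^^^^^^^^
FileNotFoundError: [Errno 2] No such file or directory: 'pics/side13.npz'
```

View pics/c_top13.png

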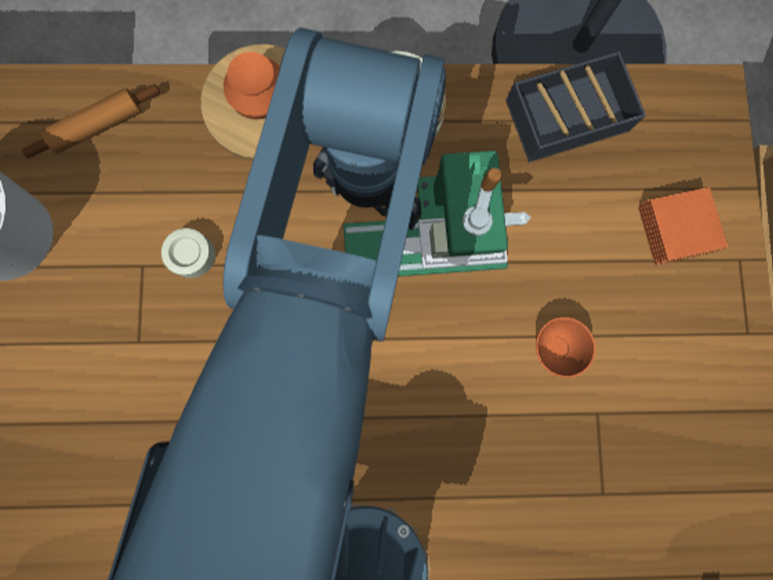

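```bash
python3 -m pendant '[[[0,0,0,0,0,-0.12,-1],[0,0,0,0,0,-0.118,-1],[-0.033,0.022,0,0,0,0,-1],[-0.038,0.025,0,0,0,0,-1],[-0.038,0.025,0,0,0,0,-1],[-0.033,0.022,0,0,0,0,-1],[-0.023,0.016,0,0,0,0,-1],[0,0,0,0,0,0,-1],[0,0,0,0,0,0,-1]]]'
python3 -c "
from h import *
goto(.6438,-.2047,.197,73.7)"; python3 shot.py side 14 240 90 440 270
```

```text
time_s: 14.7
eef_pos: [0.6397, -0.2045, 0.2707]
eef_rot: [-0.001, 0.803, 0.596, -0.0]
wrist_force: [0.4, -0.6, 0.7]
opening: 0.996
t 14.7 p [ 0.6397 -0.2045  0.2707] shift now axes [0.001  0.0041 0.0737] after turn [0.001  0.004  0.0737] rotvec [-0.002  -0.0004 -0.0083] F [ 0.4 -0.6  0.7] open 0.996
scale 3.2222222222222223 14.75 [ 0.63979182 -0.20362877  0.27111763] [-0.6  1.  -0.7] 1.0004296582680392
```

View pics/c_side14.png

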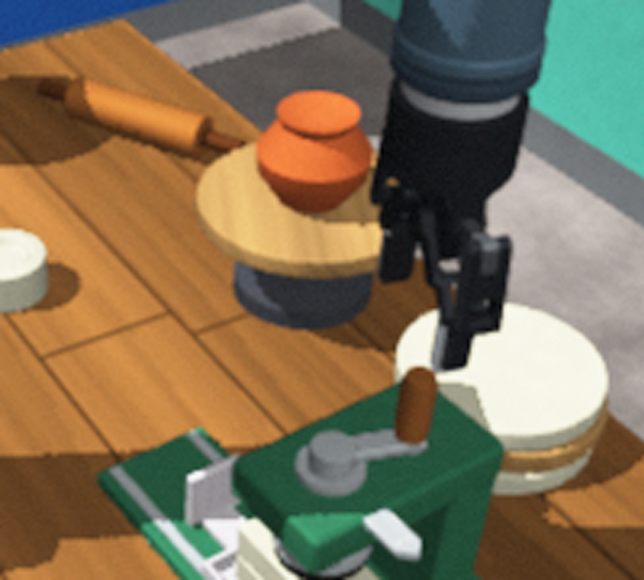

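```bash
python3 -m pendant '[[[0.001,0.004,0.02,0,0,-0.008,-1],[0,0,0.03,0,0,0,-1],[0,0,0.02,0,0,0,-1],[0,0,0,0,0,0,-1],[0,0,0,0,0,0,-1]]]'
python3 -c "
from h import *
goto(.6438,-.2047,.2,73.7)"; python3 shot.py side 15 280 120 440 270
```

```text
time_s: 15.25
eef_pos: [0.6443, -0.2033, 0.2024]
eef_rot: [-0.0, 0.799, 0.601, -0.0]
wrist_force: [-0.2, 0.4, 0.4]
opening: 0.999
t 15.25 p [ 0.6443 -0.2033  0.2024] shift now axes [-0.0015 -0.0001  0.0024] after turn [-0.0015 -0.0001  0.0024] rotvec [-0.0003 -0.      0.0036] F [-0.2  0.4  0.4] open 0.999
scale 3.8666666666666667 15.3 [ 0.6450198  -0.20389446  0.20360731] [-0.2  0.3 -0.6] 1.0024569039997944
```

View pics/c_side15.png

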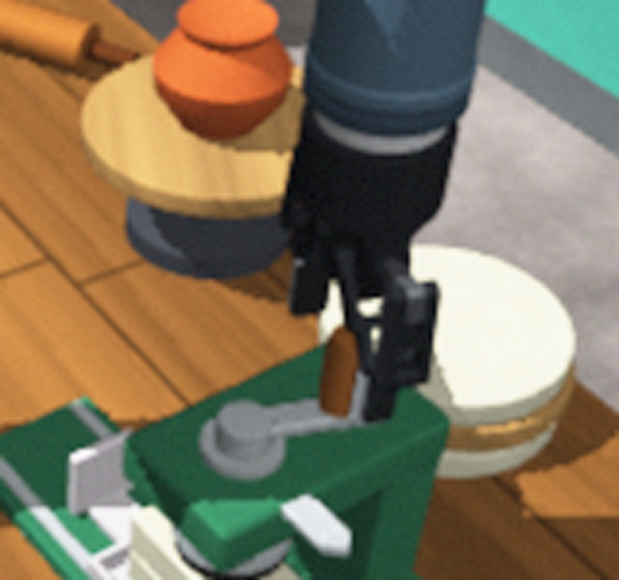

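```bash
python3 -m pendant '[[[-0.001,0,0,0,0,0,0.2],[0,0,0,0,0,0,1],[0,0,0,0,0,0,1],[0,0,0,0,0,0,1],[0,0,0,0,0,0,1],[0,0,0,0,0,0,1],[0,0,0,0,0,0,1]]]'
python3 shot.py side 16 280 120 440 270;python3 shot.py top 16 260 80 440 230
```

```text
time_s: 16.0
eef_pos: [0.6442, -0.2057, 0.2025]
eef_rot: [0.0, 0.799, 0.601, 0.0]
wrist_force: [-0.6, 0.8, 3.7]
opening: 0.262
scale 3.8666666666666667 16.05 [ 0.64420529 -0.20571217  0.20250025] [-2.1 -0.1  4. ] 0.26418918622444454
scale 3.8666666666666667 16.1 [ 0.6441898  -0.20572053  0.20248653] [-1.2 -0.7  4.1] 0.26584737693553245
```

View pics/c_side16.png

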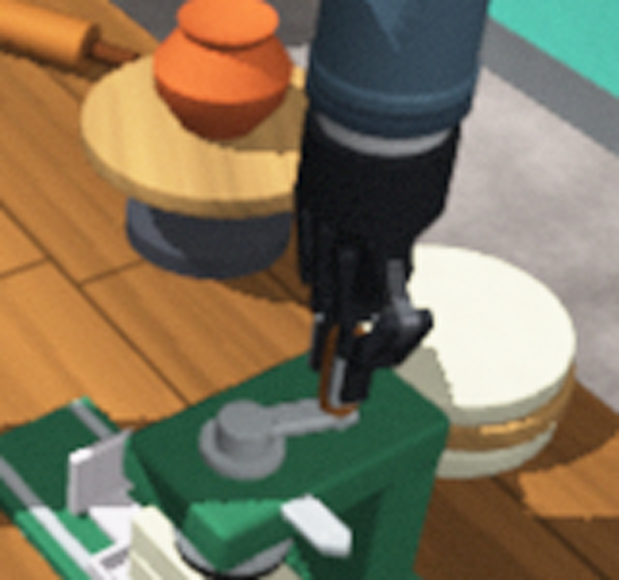

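View pics/c_top16.png

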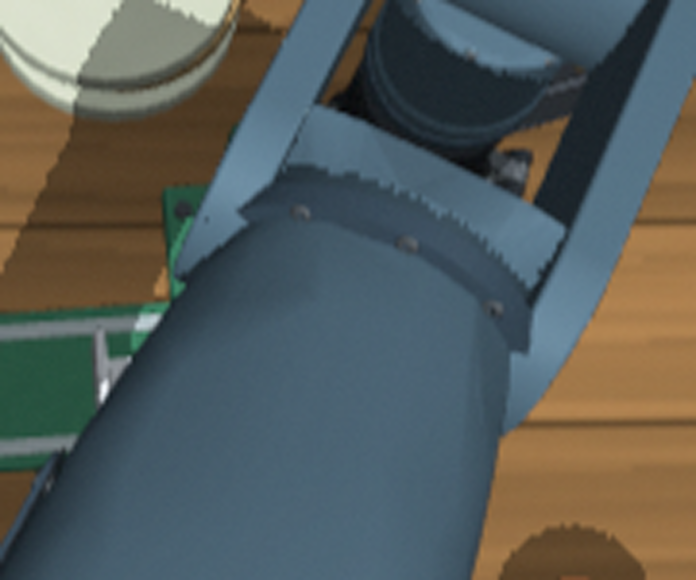

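The knob is gripped and the crank hasn't visibly moved. Next I'll work out the arc steps in tool axes.

```bash
python3 - <<'E'
import numpy as np
def arc(a,b,n,r=55):
    f=np.radians(np.linspace(a,b,n+1)); P=r*np.stack([-np.sin(f),np.cos(f)],1); return np.diff(P,axis=0).round(1)
print(arc(1,70.4,8).tolist())
print(arc(70.4,430.4,20).tolist())
E
```

```text
[[-8.3, -0.8], [-8.1, -2.0], [-7.7, -3.2], [-7.1, -4.3], [-6.4, -5.4], [-5.5, -6.3], [-4.5, -7.0], [-3.4, -7.6]]
[[-3.2, -16.9], [2.2, -17.1], [7.4, -15.5], [11.8, -12.5], [15.1, -8.2], [16.9, -3.2], [17.1, 2.2], [15.5, 7.4], [12.5, 11.8], [8.2, 15.1], [3.2, 16.9], [-2.2, 17.1], [-7.4, 15.5], [-11.8, 12.5], [-15.1, 8.2], [-16.9, 3.2], [-17.1, -2.2], [-15.5, -7.4], [-12.5, -11.8], [-8.2, -15.1]]
```

```bash
python3 -m pendant '[[[-0.0083,-0.0008,0,0,0,0,1],[-0.0081,-0.002,0,0,0,0,1],[-0.0077,-0.0032,0,0,0,0,1],[-0.0071,-0.0043,0,0,0,0,1],[0,0,0,0,0,0,1]]]'
```

```text
time_s: 16.6
eef_pos: [0.6246, -0.2347, 0.2025]
eef_rot: [0.001, 0.8, 0.6, -0.0]
wrist_force: [-0.3, -2.4, 6.2]
opening: 0.265
```

```bash
python3 shot.py side 17 280 120 440 270; python3 -c "
from h import *
print(pose()[0],pose()[2]['wrist_force'],pose()[2]['torque'])"
```

```text
scale 3.8666666666666667 16.65 [ 0.62477266 -0.23460035  0.20247735] [ 1.  -2.5  5.4] 0.2662731974320818
[ 0.62477266 -0.23460035  0.20247735] [ 1.01579513 -2.46128038  5.37280799] [-0.32195781 -0.09706663 -0.01077497]
```

View pics/c_side17.png

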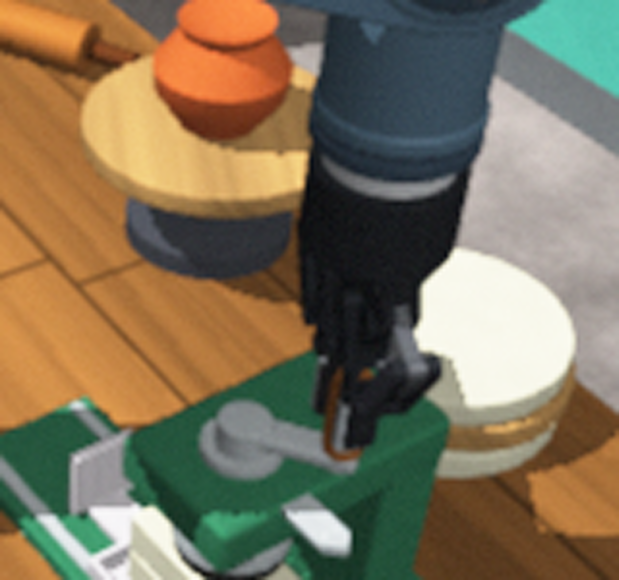

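```bash
python3 -m pendant '[[[-0.0064,-0.0054,0,0,0,0,1],[-0.0055,-0.0063,0,0,0,0,1],[-0.0045,-0.007,0,0,0,0,1],[-0.0034,-0.0076,0,0,0,0,1],[0,0,0,0,0,0,1],[0,0,0,0,0,0,1]]]'
python3 shot.py side 18 280 120 440 270; python3 shot.py top 18
```

```text
time_s: 17.25
eef_pos: [0.5933, -0.246, 0.2025]
eef_rot: [0.0, 0.8, 0.6, -0.001]
wrist_force: [-0.8, -3.7, 6.2]
opening: 0.267
scale 3.8666666666666667 17.3 [ 0.59343026 -0.24605453  0.20253409] [-0.6 -3.9  5.4] 0.26448148370379015
scale 1.380952380952381 17.35 [ 0.59347758 -0.24602587  0.20250101] [-0.4 -4.9  6.7] 0.2634976380531733
```

View pics/c_side18.png

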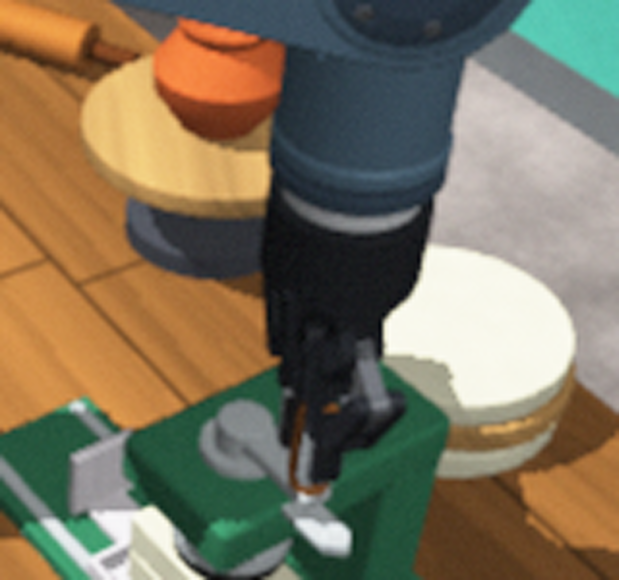

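View pics/c_top18.png

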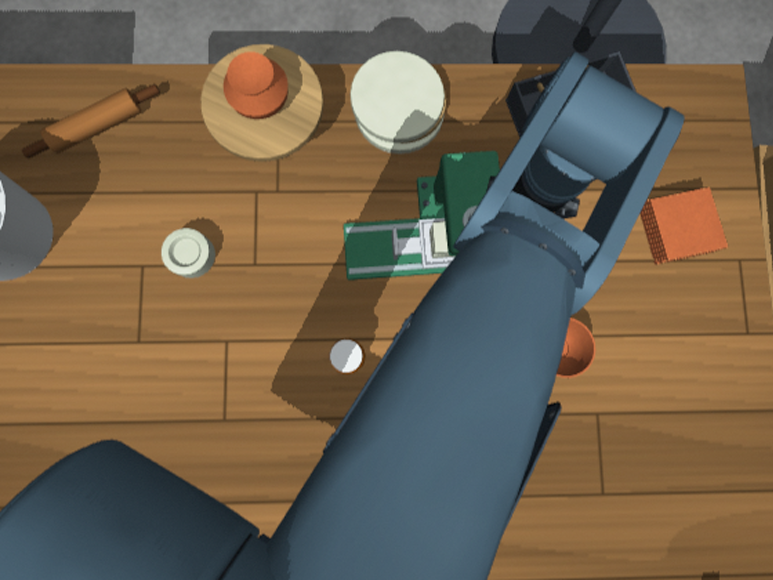

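```bash
python3 - <<'E'
import numpy as np
def arc(a,b,n,r=55):
    f=np.radians(np.linspace(a,b,n+1)); P=r*np.stack([-np.sin(f),np.cos(f)],1); return np.diff(P,axis=0).round(1)
print(arc(71,251,10).tolist())
E
```

```text
[[-3.0, -16.9], [2.4, -17.0], [7.5, -15.5], [12.0, -12.4], [15.2, -8.1], [16.9, -3.0], [17.0, 2.4], [15.5, 7.5], [12.4, 12.0], [8.1, 15.2]]
```

```bash
python3 -m pendant '[[[-0.003,-0.0169,0,0,0,0,1],[0.0024,-0.017,0,0,0,0,1],[0.0075,-0.0155,0,0,0,0,1],[0.012,-0.0124,0,0,0,0,1],[0.0152,-0.0081,0,0,0,0,1]]]'
python3 -m pendant '[[[0.0169,-0.003,0,0,0,0,1],[0.017,0.0024,0,0,0,0,1],[0.0155,0.0075,0,0,0,0,1],[0.0124,0.012,0,0,0,0,1],[0.0081,0.0152,0,0,0,0,1]]]'
python3 shot.py side 19 260 120 440 270
```

```text
time_s: 17.85
eef_pos: [0.5359, -0.1927, 0.2025]
eef_rot: [0.0, 0.8, 0.6, -0.0]
wrist_force: [7.8, -1.8, 2.6]
opening: 0.268
time_s: 18.35
eef_pos: [0.5893, -0.1359, 0.2024]
eef_rot: [0.001, 0.799, 0.601, -0.001]
wrist_force: [-1.0, -12.6, 4.8]
opening: 0.268
scale 3.8666666666666667 18.4 [ 0.5913382  -0.13599096  0.20242349] [ 0.6 -5.2  5.8] 0.26655676060410777
```

View pics/c_side19.png

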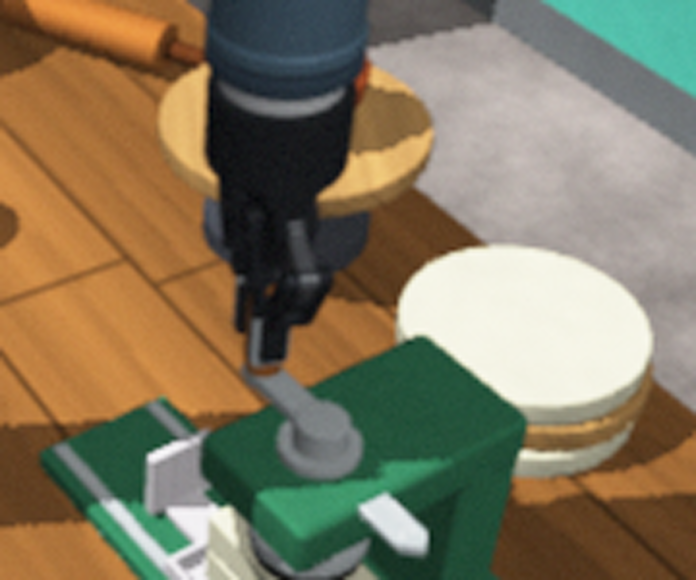

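```bash
python3 -m pendant '[[[0.003,0.0169,0,0,0,0,1],[-0.0024,0.017,0,0,0,0,1],[-0.0075,0.0155,0,0,0,0,1],[-0.012,0.0124,0,0,0,0,1],[-0.0152,0.0081,0,0,0,0,1],[-0.0169,0.003,0,0,0,0,1],[-0.017,-0.0024,0,0,0,0,1],[-0.0155,-0.0075,0,0,0,0,1],[-0.0124,-0.012,0,0,0,0,1],[-0.0081,-0.0152,0,0,0,0,1]]]'
python3 shot.py side 20 260 120 440 270
```

```text
time_s: 19.4
eef_pos: [0.5945, -0.2461, 0.2025]
eef_rot: [0.001, 0.8, 0.6, -0.0]
wrist_force: [1.8, 0.0, 8.1]
opening: 0.263
scale 3.8666666666666667 19.45 [ 0.59225135 -0.24608599  0.20251845] [-0.  -3.6  6.3] 0.26747603494387495
```

View pics/c_side20.png

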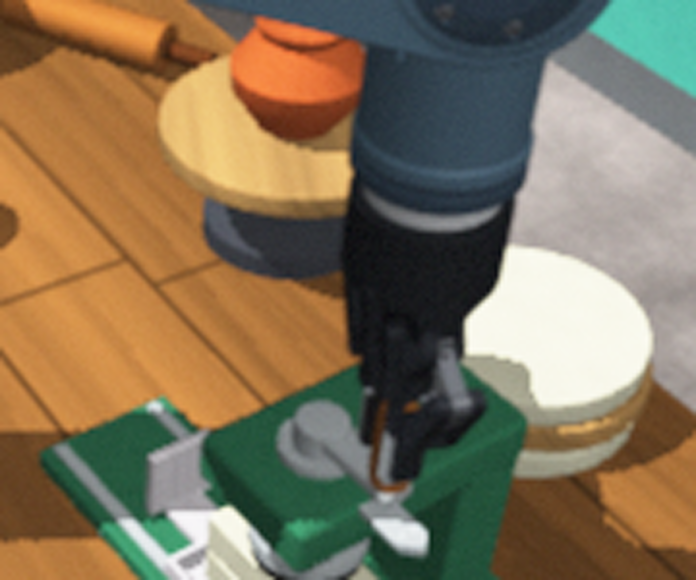

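One full turn past the tongue is done: the arm is over it at (395,495) in the crop. Second turn.

```bash
python3 -m pendant '[[[-0.003,-0.0169,0,0,0,0,1],[0.0024,-0.017,0,0,0,0,1],[0.0075,-0.0155,0,0,0,0,1],[0.012,-0.0124,0,0,0,0,1],[0.0152,-0.0081,0,0,0,0,1],[0.0169,-0.003,0,0,0,0,1],[0.017,0.0024,0,0,0,0,1],[0.0155,0.0075,0,0,0,0,1],[0.0124,0.012,0,0,0,0,1],[0.0081,0.0152,0,0,0,0,1]]]'
python3 -m pendant '[[[0.003,0.0169,0,0,0,0,1],[-0.0024,0.017,0,0,0,0,1],[-0.0075,0.0155,0,0,0,0,1],[-0.012,0.0124,0,0,0,0,1],[-0.0152,0.0081,0,0,0,0,1],[-0.0169,0.003,0,0,0,0,1],[-0.017,-0.0024,0,0,0,0,1],[-0.0155,-0.0075,0,0,0,0,1],[-0.0124,-0.012,0,0,0,0,1],[-0.0081,-0.0152,0,0,0,0,1]]]'
python3 shot.py side 21 260 120 440 270
```

```text
time_s: 20.45
eef_pos: [0.5895, -0.1358, 0.2024]
eef_rot: [0.001, 0.799, 0.601, -0.001]
wrist_force: [-0.5, -13.8, 5.6]
opening: 0.264
time_s: 21.45
eef_pos: [0.5947, -0.2461, 0.2025]
eef_rot: [0.001, 0.8, 0.6, -0.0]
wrist_force: [0.5, -1.0, 7.5]
opening: 0.264
scale 3.8666666666666667 21.5 [ 0.59238574 -0.24608198  0.20251955] [-0.1 -4.9  6.5] 0.26989909750962243
```

View pics/c_side21.png

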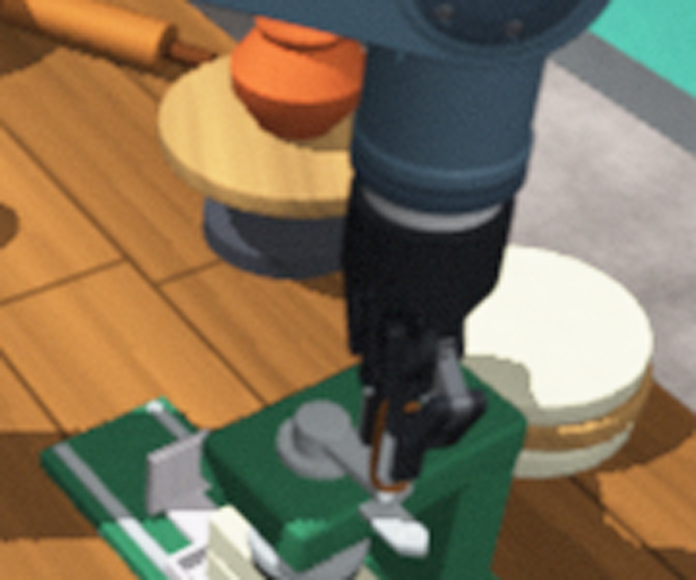

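Two turns done. For the third I'll stop one step short and measure.

```bash
python3 -m pendant '[[[-0.003,-0.0169,0,0,0,0,1],[0.0024,-0.017,0,0,0,0,1],[0.0075,-0.0155,0,0,0,0,1],[0.012,-0.0124,0,0,0,0,1],[0.0152,-0.0081,0,0,0,0,1],[0.0169,-0.003,0,0,0,0,1],[0.017,0.0024,0,0,0,0,1],[0.0155,0.0075,0,0,0,0,1],[0.0124,0.012,0,0,0,0,1],[0.0081,0.0152,0,0,0,0,1]]]'
python3 -m pendant '[[[0.003,0.0169,0,0,0,0,1],[-0.0024,0.017,0,0,0,0,1],[-0.0075,0.0155,0,0,0,0,1],[-0.012,0.0124,0,0,0,0,1],[-0.0152,0.0081,0,0,0,0,1],[-0.0169,0.003,0,0,0,0,1],[-0.017,-0.0024,0,0,0,0,1],[-0.0155,-0.0075,0,0,0,0,1],[-0.0124,-0.012,0,0,0,0,1],[0,0,0,0,0,0,1]]]'
python3 shot.py side 22 300 180 400 270
```

```text
time_s: 22.5
eef_pos: [0.5895, -0.1358, 0.2024]
eef_rot: [0.001, 0.799, 0.601, -0.001]
wrist_force: [-0.5, -13.7, 5.9]
opening: 0.266
time_s: 23.5
eef_pos: [0.6103, -0.2426, 0.2025]
eef_rot: [0.0, 0.8, 0.6, -0.001]
wrist_force: [-0.2, -3.6, 5.5]
opening: 0.264
scale 6.444444444444445 23.55 [ 0.61081432 -0.24241686  0.20250862] [ 0.1 -3.9  6. ] 0.26395861807186766
```

View pics/c_side22.png

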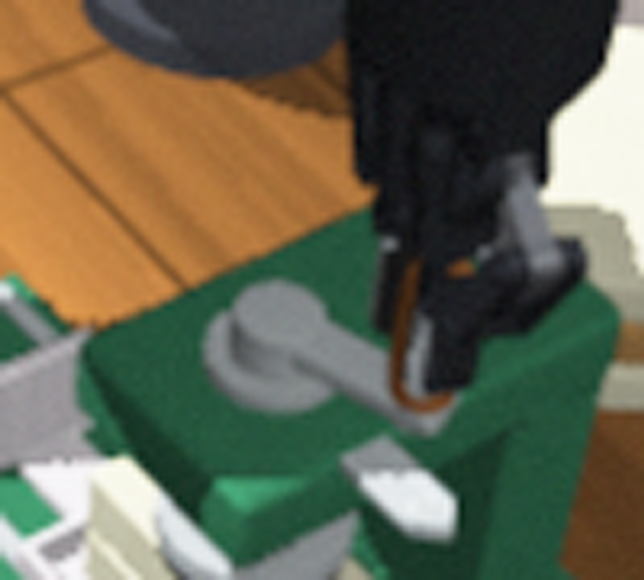

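```bash
python3 - <<'E'
import numpy as np
def arc(a,b,n,r=55):
    f=np.radians(np.linspace(a,b,n+1)); P=r*np.stack([-np.sin(f),np.cos(f)],1); return np.diff(P,axis=0).round(1)
print(arc(53.7,69.7,3).tolist())
E
```

```text
[[-2.8, -4.3], [-2.4, -4.5], [-2.0, -4.7]]
```

```bash
python3 -m pendant '[[[-0.0028,-0.0043,0,0,0,0,1],[-0.0024,-0.0045,0,0,0,0,1],[-0.002,-0.0047,0,0,0,0,1],[0,0,0,0,0,0,1],[0,0,0,0,0,0,1]]]'
python3 shot.py side 23 300 180 400 270
python3 - <<'E'
from h import *
# mid-line points of tongue (z .175) and arm (z .197) predicted in side view
for r in (.06,.075,.088): print('tongue',r,proj('side',np.r_[press(0,-r),.175]))
for a in (-6,-3,0,3,6):
    t=np.radians(a); print('arm',a,[proj('side',np.r_[press(.055*np.sin(t)+s*.0,-.055*np.cos(t)),.197]).round(1)for s in(0,)])
print('spindle',proj('side',np.r_[press(0,0),.197]))
E
```

```text
time_s: 24.05
eef_pos: [0.5962, -0.2458, 0.2025]
eef_rot: [0.001, 0.8, 0.6, -0.001]
wrist_force: [-0.5, -6.8, 6.3]
opening: 0.271
scale 6.444444444444445 24.1 [ 0.59623315 -0.24581578  0.20251253] [-0.4 -7.1  6. ] 0.2646189845033357
tongue 0.06 [359.62474123 252.03075461]
tongue 0.075 [364.39051908 256.49013856]
tongue 0.088 [368.60809439 260.43656413]
arm -6 [array([357.1, 244.3])]
arm -3 [array([358.2, 243.8])]
arm 0 [array([359.3, 243.3])]
arm 3 [array([360.3, 242.7])]
arm 6 [array([361.3, 242.1])]
spindle [342.48611057 227.89805244]
```

View pics/c_side23.png

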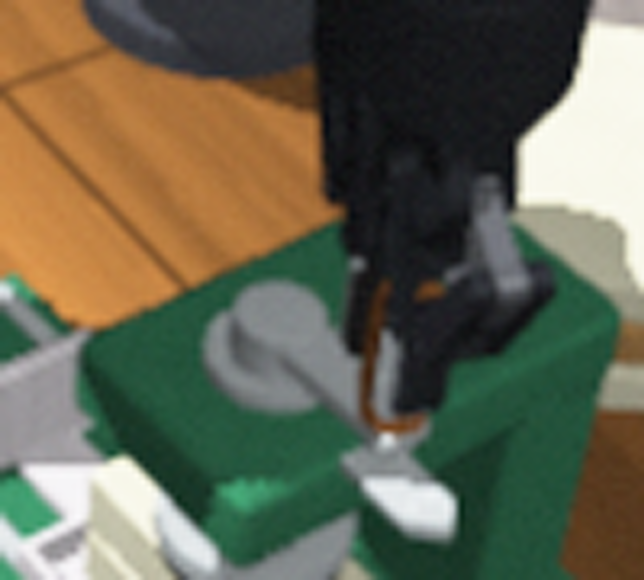

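```bash
python3 -m pendant '[[[0,0,0,0,0,0,0.3],[0,0,0,0,0,0,-0.3],[0,0,0,0,0,0,-1],[0,0,0,0,0,0,-1],[0,0,0,0,0,0,-1],[0,0,-0.02,0,0,0,-1],[0,0,-0.04,0,0,0,-1],[0,0,-0.03,0,0,0,-1],[0,0,0,0,0,0,-1]]]'
python3 -c "
from h import *
goto(.45,.15,.29,73.7)"
python3 shot.py side 24 300 180 400 270
```

```text
time_s: 25.0
eef_pos: [0.5988, -0.2451, 0.2982]
eef_rot: [0.004, 0.799, 0.601, 0.002]
wrist_force: [0.9, -0.1, 1.0]
opening: 1.002
t 25.0 p [ 0.5988 -0.2451  0.2982] shift now axes [ 0.3382 -0.2527  0.005 ] after turn [ 0.3375 -0.2537  0.0082] rotvec [0.0092 0.0026 0.003 ] F [ 0.9 -0.1  1. ] open 1.002
scale 6.444444444444445 25.05 [ 0.59781098 -0.24455796  0.29516942] [-0.7 -0.1 -0.1] 1.002307885267569
```

View pics/c_side24.png

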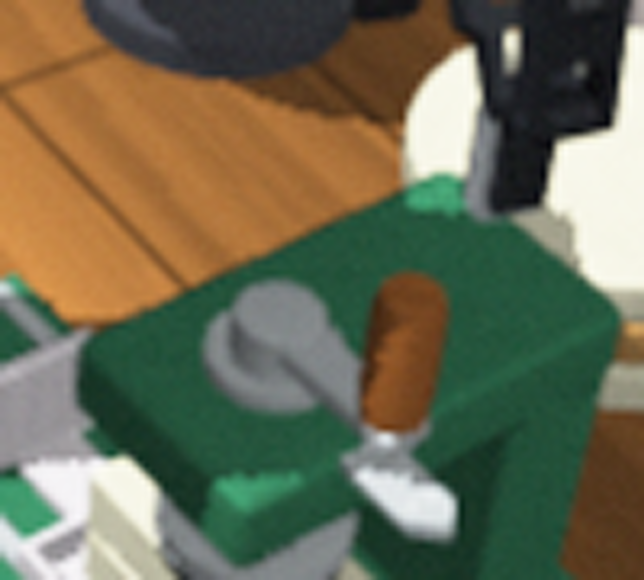

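```bash
python3 -m pendant '[[[0.03,-0.022,0,0,0,0,-1],[0.034,-0.0255,0,0,0,0,-1],[0.034,-0.0255,0,0,0,0,-1],[0.034,-0.0255,0,0,0,0,-1],[0.034,-0.0255,0,0,0,0,-1],[0.034,-0.0255,0,0,0,0,-1],[0.034,-0.0255,0,0,0,0,-1],[0.034,-0.0255,0,0,0,0,-1],[0.034,-0.0255,0,0,0,0,-1],[0,0,0,0,0,0,-1]]]'
python3 shot.py top 25 230 80 410 220;python3 shot.py side 25; python3 fit.py 25; python3 - <<'E'
from h import *
# arm midline from top view: silver pixels z .188-.2 beyond hub
z=np.load('pics/top25.npz');W=cloud('top',z['d']);hsv=cv2.cvtColor(z['p'],cv2.COLOR_RGB2HSV)
S=hsv[...,1]
m=(W[...,2]>.187)&(W[...,2]<.206)&(S<60)&(W[...,1]<-.205)&(W[...,1]>-.25)&(abs(W[...,0]-.6)<.04)
v,u=np.nonzero(m);P=np.array([ray('top',a,b,.197)[:2] for a,b in zip(u,v)],np.float32)
vx,vy,x0,y0=cv2.fitLine(P,cv2.DIST_L2,0,.01,.01).ravel();print(len(P),'arm line dir',np.degrees(np.arctan2(vy,vx)),x0,y0)
E
```

```text
time_s: 26.05
eef_pos: [0.4609, 0.113, 0.2907]
eef_rot: [-0.001, 0.798, 0.603, -0.001]
wrist_force: [-0.1, -0.2, -0.6]
opening: 1.001
scale 4.142857142857143 26.1 [0.46193735 0.11101087 0.29083274] [-0.4 -0.5  1.4] 0.9980566949820335
scale 1.380952380952381 26.15 [0.46266777 0.1097099  0.29097558] [-0.1  0.4 -0.5] 1.0062083799963435
top mould none
top head 2508 c [ 0.6274 -0.1878] sz [0.1689 0.0952] ang 3.5 mean [ 0.6319 -0.1858] z 0.1748
top handle 66 c [ 0.5849 -0.062 ] sz [0.0491 0.0084] ang 4.18 mean [ 0.5844 -0.0619] z 0.072
top traytop 1121 c [ 0.5869 -0.0905] sz [0.0949 0.211 ] ang 3.55 mean [ 0.5802 -0.0979] z 0.0215
top tongue 76 c [ 0.5936 -0.2596] sz [0.0147 0.0416] ang 22.85 mean [ 0.595 -0.262] z 0.1747
top knobtop 105 c [ 0.5971 -0.244 ] sz [0.0208 0.0236] ang 87.23 mean [ 0.5973 -0.2439] z 0.2492
top hub 309 c [ 0.5942 -0.2164] sz [0.08   0.0317] ang 89.54 mean [ 0.5948 -0.2058] z 0.1978
top jar 431 c [0.3809 0.0266] sz [0.055  0.0522] ang 89.21 mean [0.3809 0.0274] z 0.085
top round none
top base 1502 c [ 0.5885 -0.1209] sz [0.1087 0.3052] ang 3.47 mean [ 0.5739 -0.04
[... 408 characters left out ...]

side tongue 146 c [ 0.5952 -0.2596] sz [0.0226 0.044 ] ang 7.9 mean [ 0.5945 -0.2599] z 0.175
side knobtop 95 c [ 0.5921 -0.2521] sz [0.0294 0.0194] ang 52.08 mean [ 0.5919 -0.2526] z 0.2489
side hub 289 c [ 0.5906 -0.218 ] sz [0.037  0.0857] ang 0.31 mean [ 0.5901 -0.2111] z 0.1976
side jar 321 c [0.3767 0.0232] sz [0.0615 0.0527] ang 66.55 mean [0.377  0.0228] z 0.085
side round 395 c [0.5694 0.3153] sz [0.0989 0.0837] ang 63.95 mean [0.5703 0.3146] z 0.04
side base 1070 c [ 0.6263 -0.1234] sz [0.1936 0.309 ] ang 3.69 mean [ 0.6077 -0.1965] z 0.0159
side bowl 758 c [ 0.3891 -0.3674] sz [0.1087 0.1078] ang 9.38 mean [ 0.3949 -0.3605] z 0.0524
140 arm line dir -87.77191 0.5961133 -0.2222383
```

View pics/c_top25.png

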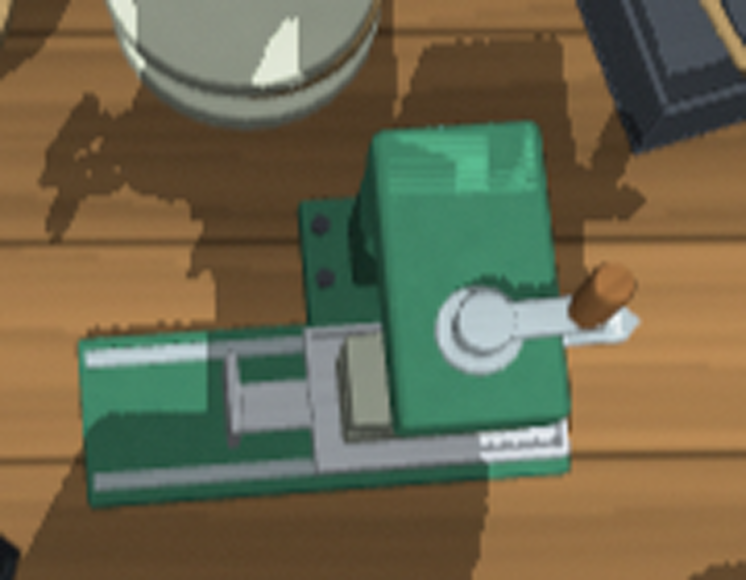

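View pics/c_side25.png

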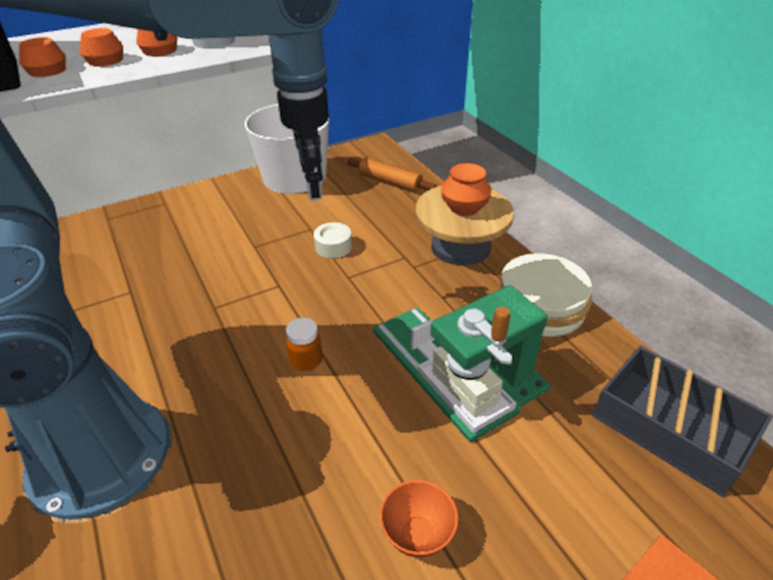

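The released crank is 0.7–1.1° short of the tongue's centre line, well within its 20 mm width. The tray is against its stop, and the bystanders still in view haven't moved.

```bash
python3 -m pendant '[[[0,0,0,0,0,0,-1],[0,0,0,0,0,0,-1]]]'; python3 -c "
from bench import ctrl
print(ctrl.hand_in())"
```

```text
time_s: 26.35
eef_pos: [0.4638, 0.1079, 0.2915]
eef_rot: [-0.0, 0.8, 0.6, -0.0]
wrist_force: [0.1, -0.4, 0.3]
opening: 1.0
the job is handed in; nothing more can be done
None
```

The job is done and handed in at about 26 s. The mould lies flat and lengthways in the tray, within about 1 mm and 0.2° of the tray's centre line. The tray is pushed onto its stop under the pad. I turned the crank clockwise to the tongue, then exactly three more turns, let go of it and moved the arm clear.

**Last checks**
- **Tray:** it met a firm stop, with the force rising to about 12 N and no further travel. The top view puts the handle within about 2 mm of where it should be when fully home.
- **Crank:** the arm lies over the tongue. The top view puts it about 0.7° short of the tongue's centre line, and the gripper's own position says about 1.1° short. I left it slightly short so as not to run past.
- **Pad:** I did not check separately that it touches the mould.
- **Bystanders:** the jar and bowl are unmoved to within measurement. In the last top view the arm hid the round mould, and the side view shows it within about 1 mm of where it was.
- **Force:** the most I saw at the wrist was about 16 N.

**Disagreement:** the cameras showed the fingertips about 35 mm higher than the stated tool frame and the reported gripper height imply. I set the gripper's heights by the cameras, and the grip and placing came out as expected.

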